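# Seal the sample jar in the dry box

## Task

Stand the small brown sample jar upright inside the open dry box, setting it down gently, then swing the lid shut and press it down against its rubber gasket until the spring catch at the front holds it closed by itself. The catch needs some 10 to 17 N; pressing the lid with more than 30 N crushes the gasket. Leave the beaker, the white bottle and the spoon where they are.

Things in the scene. Friction and masses are not known exactly. Their poses are not given: they have to be found in the camera images.
- case: The dry box, fixed to the bench: grey, 170 mm (its x) by 210 mm (its y), 75 mm high, open on top. Origin: centre of its underside, z up. Hinge along y at its +x side, catch at the middle of its -x side. Walls 12 mm, inner floor 8 mm above the bench, inside 146 by 186 mm. Its +x (hinge) side looks roughly to the robot's left.
- lid (a joint): Angle of the lid (rad): 0 level, 1.65 to 1.95 at the start (standing open, leaning outward, away from the box); can go slightly below 0. The hinge is stiff: the lid stays where left; swinging it takes 1 to 3 N. The lid is a white plate, 170 mm from hinge line to front edge, 210 mm along the hinge, 10 mm thick; its underside passes through the hinge line.
- lid_hinge (a point): middle of the hinge line, 91 mm above the bench, above the middle of the case's +x edge (85 mm from the case's centre)
- lid_pad (a point): Middle of a flush grey thumb pad (22 by 50 mm) on the lid's outer face, 145 mm from the hinge line: press here. Lowered, the lid meets the gasket somewhere between -0.045 and 0.045 rad. Then it resists about 4 N per mm at the pad; the catch snaps after 2 to 4 mm, at 9 to 17 N; at about 5 mm the gasket is flat and the force shoots up. Over 30 N of robot force on the lid crushes it.
- lid_lip (a point): Top outer edge of the small steel hook hanging from the middle of the lid's front edge, 185 mm from the hinge line, 13 mm below the lid's underside. Turns with the lid. Lowering the lid, the hook first rides down the catch's slope (up to about 10 N, then gives way): not caught yet. Pressed on into the gasket, it slips under the catch.
- jar: brown glass sample jar with a black screw cap, 44 mm in diameter, 55 mm tall, about 0.12 kg, standing on the bench. Origin: centre of its underside, z up.
- beaker: open glass beaker, 72 mm wide, 90 mm tall, on the bench; leave alone. Origin: centre of its underside.
- reagent: white plastic bottle with blue cap, 64 mm wide, 130 mm tall, on the bench; leave alone. Origin: centre of its underside.
- spatula: steel lab spoon, 160 mm long, lying on the bench; leave alone. Origin: under its middle.
- gasket (a joint): How far the black rubber gasket on the rim (9 mm thick) is squeezed (m): 0 free, 0.005 flat. Gasket and the steel spring catch at the middle of the box's -x side sit up to 7 mm higher or lower from box to box, both alike. Lid let go and caught: it stays squeezed 2 to 4 mm. Not caught: the gasket lifts the lid again and reads under 1 mm.
There are look-alikes about, which are no part of the job. There is more than one size of the jar; the one meant has the size given above.

How it is judged (in metres and radians):
On the way, in this order (a step that is already met when the one before it is completed fails the run):
1. the jar stands upright on the floor inside the dry box, let go (x of jar in the frame of case between -0.055 and 0.055 m and y of jar in the frame of case between -0.075 and 0.075 m and z of jar in the frame of case between 0 and 0.014 m and angle between jar's own z axis and vertical below 0.15 rad and contact force between the fingers and jar below 0.1 N), for 0.2 s.
2. the lid is shut and the catch alone holds it down on the squeezed gasket, the fingers off the lid (value of joint gasket above 0.0013 m and value of joint lid below 0.08 rad and contact force between each of the fingers, the arm and lid below 0.1 N), for 0.2 s.
At the end, for the whole second after the job is handed in: Jar at rest on the box floor (within 55 mm of the box centre in its x, 75 mm in y, underside within 6 mm of the floor, tilt under 0.15 rad); lid shut (under 0.08 rad), at rest, held by the catch so that the gasket stays squeezed by more than 1.3 mm with nothing touching the lid (x of jar in the frame of case between -0.055 and 0.055 m and y of jar in the frame of case between -0.075 and 0.075 m and z of jar in the frame of case between 0 and 0.014 m and angle between jar's own z axis and vertical below 0.15 rad and value of joint gasket above 0.0013 m and value of joint lid below 0.08 rad and linear speed of jar below 0.02 m/s and velocity of joint lid between -0.05 and 0.05 rad/s).
It fails at once if the robot pushes on the lid with more than 30 N (gasket crushed) (contact force between any of the fingers, the arm and lid above 30 N).
It fails at once if the jar is dropped into the box (faster than 0.5 m/s inside it) (z of jar in the frame of case below 0.06 m and x of jar in the frame of case between -0.07 and 0.07 m and y of jar in the frame of case between -0.09 and 0.09 m and linear speed of jar above 0.5 m/s).
It fails at once if the jar is tipped over (more than 0.8 rad) (angle between jar's own z axis and vertical above 0.8 rad).
It fails at once if the beaker, the white bottle or the spoon is moved more than 30 mm (distance of any of beaker, reagent, spatula from where it was at the start of the episode above 0.03 m).
It also fails if it takes over 72 s, if anything falls off the work surface, if the arm or the gripper's body presses on something with over 40 N, if the wrist force passes 120 N, or if a joint passes its speed limit or range.

## Robot

A 6-joint arm with a two-finger parallel gripper is mounted at the origin on the work surface. World frame = base frame: x ahead of the robot, y to its left, z up, the work surface at z = 0. Lengths are in mm, angles in rad, forces in N, time in s.
With the tool pointing down it reaches from about 275 to 1000 mm from the base axis. Payload 8.4 kg.
Tool frame: the origin (TCP) lies midway between the tips of the shut fingers; the grasp point (between the pads) lies 19 mm behind it; z points along the fingers, y is the direction in which the jaws open and shut (so a half turn about z gives the same grasp; the last joint's range is limited). The gripper opens to 85 mm and grips with 20 to 120 N. Pads are 22 mm wide; open, the fingers measure 114 mm over their backs; the gripper's body (76 mm by 85 mm) begins 54 mm behind the grasp point. The pads swing forward as they close: fully open they stand 13 mm farther back than shut.
Start: joints at [1.217, 0.353, 1.633, -0, 1.155, -0.002], TCP at [215.366, 586.724, 231.281] pointing down, gripper open.
Joint ranges: [-2.63, 2.63], [-0.92, 2.1], [0.06, 2.66], [-1.3, 4.44], [0, 2.69], [-3.02, 3.02]. Speed limits (rad/s): [2.22, 2.22, 2.79, 3.14, 3.14, 3.14].

## Interface

Orientations are given as [roll, pitch, yaw] about the fixed x, y, z axes, in that order (R = Rz(yaw) Ry(pitch) Rx(roll)).
In Python, from rig import r gives the robot as it stands. The module is installed in compiled form; this text tells all that it offers.
- The arm moves only by the tool drive_tool, never from a script. Its argument "moves" is a list of rows, each a list of 3 entries, a list of its own where there are three numbers: the closure, from 0 (fully open) to 1 (shut), then the shift along the tool's x, y, z in cm, then the turn about the tool's z in degrees. In form: [[claw, [dx, dy, dz], roll], ...]. A call has 1 to 12 rows; each row is the pose to reach, as a shift and turn from the pose measured when the call began, along the tool's axes at that moment; what a row does not reach only later rows make up. A row lasts 1/8 s, in which the tool goes at most 62.5 mm and 10.7 degrees, less where a joint would pass 70% of its speed; a pose out of reach is approached as far as the arm can. A call with a gripper value outside its range is refused whole. The fingers move at their own pace and stop on an object; "grip_force" is the grip in N (left out, the last holds). Time passes only in rows, so rows that repeat a pose let the fingers close. It gives the time, the measured TCP pose, the force and the opening at its end, in the units of the state.
- r.sense(): the state, without advancing time (a new reading comes with each control period).
- r.grab_frame(name): name is "side" or "top"; returns a dict with "color" (420x560x3 uint8, red, green, blue), "fx", "fy", "cx", "cy" (pixels), "D" ([k1, k2, p1, p2, k3] as OpenCV has them; the pictures are not rectified), "pose" (4x4, takes a point from camera to world coordinates). Camera axes: x right, y up, looking along -z (the intrinsics and any distortion apply to the point x, -y, -z); pixel columns grow to the right and rows downward; lengths in mm; the calibration is good to about 2 mm. A picture is of the moment at which its call begins. There is no depth.
- r.sign_off(): hands the job in, once; it reports no verdict.
Trained networks look in the newest picture that a camera, given by its name, has taken for a name from the list of things; names that differ only in an ending like _2 or _b are one class to them, and where a whole thing is asked for, a point or a joint stands for the part that bears it (a point fixed in the world has none). Each returns a list of dicts, best first, with "score" (0 to 1); they miss things now and then, are a little off and sometimes report something else, mostly with a low value. They report only what shows in the picture. A call takes as long as a camera call. They do not tell look-alikes from the thing itself.
- r.outline_of(thing, camera): "mask" (420x560 bool, what is visible of it) and "at" ([column, row] in pixels, amid what is visible of it).
- r.spot_point(thing, camera): "at" ([column, row] in pixels: a listed point, or the origin of a listed thing).
The state is a dict: "clock": time; "qpos": joint angles; "qvel": joint speeds; "joint_efforts": joint torques, N m; "eef_pos": TCP position; "tcp_rot": TCP orientation; "contact_force": force on the tool from outside, world axes, zero at the start; "wrist_torque": the same for the moment, N m; "opening": opening from 0.0 (shut) to 1.0 (fully open).
Only numpy, scipy, OpenCV 4.12 (cv2) and the standard library are available. Lean on these libraries where they do the work, as an engineer would, in place of code of your own. Each camera call takes 0.05 s, during which the arm holds its last target.

## Working session

There is one attempt and no reset: what is moved stays moved. The work goes in short steps, Python scripts to look and compute and a tool call to move; the robot and the scene stay as the last step left them, time stands still between calls to the robot, and variables do not carry over. Pictures are saved under pics/ and viewed, and the job is handed in when it is done.

Besides the shell and the picture viewer there is one more tool, called by a JSON object that holds its "api" and its "payload", one argument or row to a line. drive_tool: Moves the arm, as the interface text tells. Its arguments: {"type":"object","properties":{"moves":{"type":"array"},"grip_force":{"type":"number"}},"required":["moves"]}

```bash
mkdir -p pics; cat > h.py <<'E'
import numpy as np, cv2
from rig import r
def grab(n,name=None):
    f=r.grab_frame(n)
    if name: cv2.imwrite(f'pics/{name}.png',f['color'][:,:,::-1])
    return f
def ray(f,px):
    K=np.array([[f['fx'],0,f['cx']],[0,f['fy'],f['cy']],[0,0,1.]])
    u=cv2.undistortPoints(np.array([[px]],float),K,np.array(f['D'],float))[0,0]
    P=np.array(f['pose']); d=P[:3,:3]@np.array([u[0],-u[1],-1.]); return P[:3,3],d/np.linalg.norm(d)
def atz(f,px,z):
    o,d=ray(f,px); return o+d*(z-o[2])/d[2]
def proj(f,pts):
    K=np.array([[f['fx'],0,f['cx']],[0,f['fy'],f['cy']],[0,0,1.]])
    P=np.array(f['pose']); q=(np.atleast_2d(pts)-P[:3,3])@P[:3,:3]; q=q*[1,-1,-1]
    return cv2.projectPoints(q,np.zeros(3),np.zeros(3),K,np.array(f['D'],float))[0][:,0]
def tri(fs,pxs):
    A=np.zeros((3,3));b=np.zeros(3)
    for f,p in zip(fs,pxs):
        o,d=ray(f,p);M=np.eye(3)-np.outer(d,d);A+=M;b+=M@o
    return np.linalg.solve(A,b)
E
python3 - <<'E'
from h import *
np.set_printoptions(precision=1,suppress=True)
F={}
for c in ['side','top']:
    F[c]=grab(c,c+'0')
    print(c,F[c]['pose'],F[c]['fx'],F[c]['D'])
    for t in ['case','lid','lid_hinge','lid_pad','lid_lip','jar','beaker','reagent','spatula']:
        print(t,[(round(k['score'],2),np.round(k['at']).tolist(), atz(F[c],k['at'],0)) for k in r.spot_point(t,c)[:4]] if t!='lid' else '', )
    print('jarmask',[(round(k['score'],2),np.round(k['at']).tolist(),cv2.boundingRect(k['mask'].astype(np.uint8))) for k in r.outline_of('jar',c)])
s=r.sense();print(s['clock'],s['contact_force'],s['tcp_rot'],s['opening'])
E
```

```text
side [[   1.     0.2   -0.1  491.8]
 [  -0.2    0.7   -0.6 -810.5]
 [  -0.     0.7    0.7  877.4]
 [   0.     0.     0.     1. ]] 516.4043764601303 [-0.1  0.   0.   0.   0. ]
case [(0.63, [218.0, 174.0], array([526.5,  94.6,   0. ]))]
lid 
lid_hinge [(0.88, [213.0, 125.0], array([536.6, 284. ,   0. ]))]
lid_pad [(0.64, [210.0, 64.0], array([565.6, 580. ,   0. ]))]
lid_lip [(0.87, [204.0, 54.0], array([556.2, 640.4,   0. ]))]
jar [(0.81, [245.0, 284.0], array([ 535.1, -230.6,    0. ])), (0.76, [258.0, 316.0], array([ 546.3, -307.4,    0. ])), (0.6, [210.0, 342.0], array([ 450.1, -342.6,    0. ]))]
beaker [(0.94, [341.0, 289.0], array([ 720.4, -285. ,    0. ]))]
reagent [(0.84, [334.0, 211.0], array([765.8, -83.1,   0. ]))]
spatula [(0.72, [296.0, 372.0], array([ 591.1, -434.2,    0. ]))]
jarmask [(0.76, [211.0, 336.0], (195, 314, 34, 44)), (0.73, [253.0, 311.0], (245, 294, 24, 33)), (0.53, [243.0, 277.0], (238, 267, 16, 24))]
top [[   0.     1.    -0.1  570.1]
 [  -1.     0.    -0.  -137.8]
 [  -0.     0.1    1.  1028.6]
 [   0.     0.     0.     1. ]] 459.94276507001075 [-0.1  0.   0
[... 248 characters left out ...]
[540.6, 319.1,   0. ]))]
jar [(0.8, [375.0, 296.0], array([ 450.2, -349.2,    0. ])), (0.75, [356.0, 256.0], array([ 539.1, -305.3,    0. ])), (0.67, [320.0, 258.0], array([ 532.4, -225.8,    0. ])), (0.23, [342.0, 173.0], array([ 724.9, -273.4,    0. ]))]
beaker [(0.74, [341.0, 173.0], array([ 725.6, -272.3,    0. ])), (0.46, [84.0, 255.0], array([531.6, 308.7,   0. ]))]
reagent [(0.82, [253.0, 149.0], array([776.4, -71.5,   0. ]))]
spatula [(0.83, [414.0, 233.0], array([ 590.3, -437.3,    0. ]))]
jarmask [(0.66, [376.0, 295.0], (363, 283, 30, 27)), (0.58, [356.0, 253.0], (349, 244, 22, 20)), (0.51, [322.0, 257.0], (315, 249, 17, 15))]
1.0 [ 0.1 -0.2  0.2] [-3.1 -0.   2.8] 1.000423308992842
```

```bash
python3 - <<'E'
import cv2,numpy as np
a=cv2.imread('pics/side0.png');b=cv2.imread('pics/top0.png')
cv2.imwrite('pics/s_full.png',cv2.resize(a,(800,600)));cv2.imwrite('pics/t_full.png',cv2.resize(b,(800,600)))
c1=cv2.resize(a[250:380,180:330],(800,600),interpolation=3)
c2=cv2.resize(b[220:320,300:420],(720,600),interpolation=3)
cv2.imwrite('pics/s_jar.png',c1);cv2.imwrite('pics/t_jar.png',c2)
E
```

```text
(no output)
```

View pics/s_full.png

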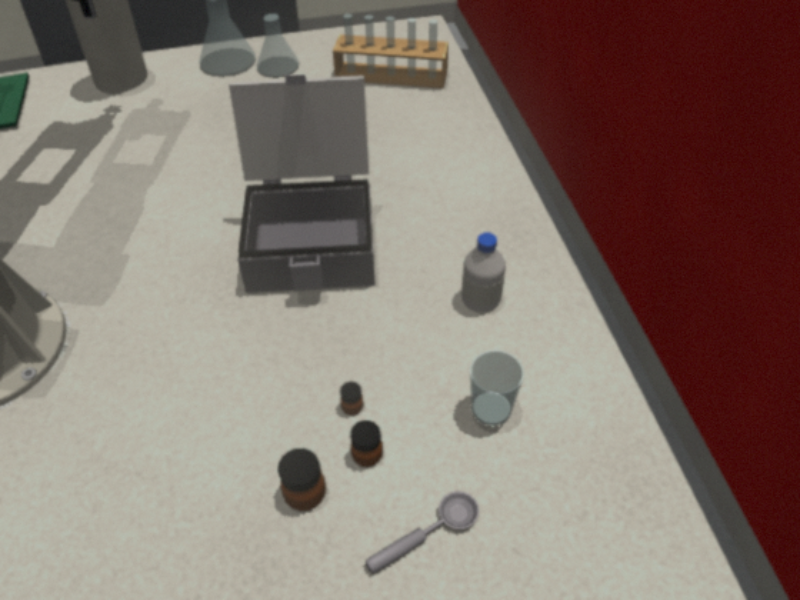

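View pics/t_full.png

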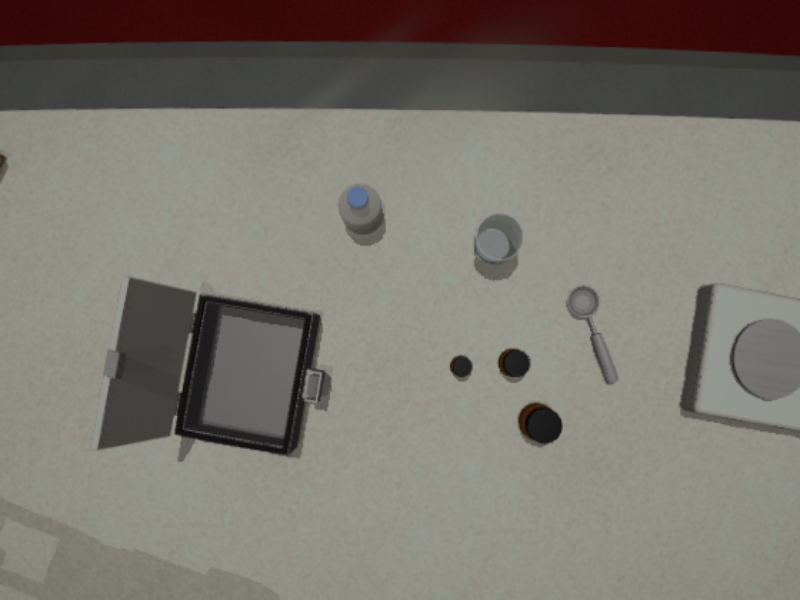

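View pics/s_jar.png

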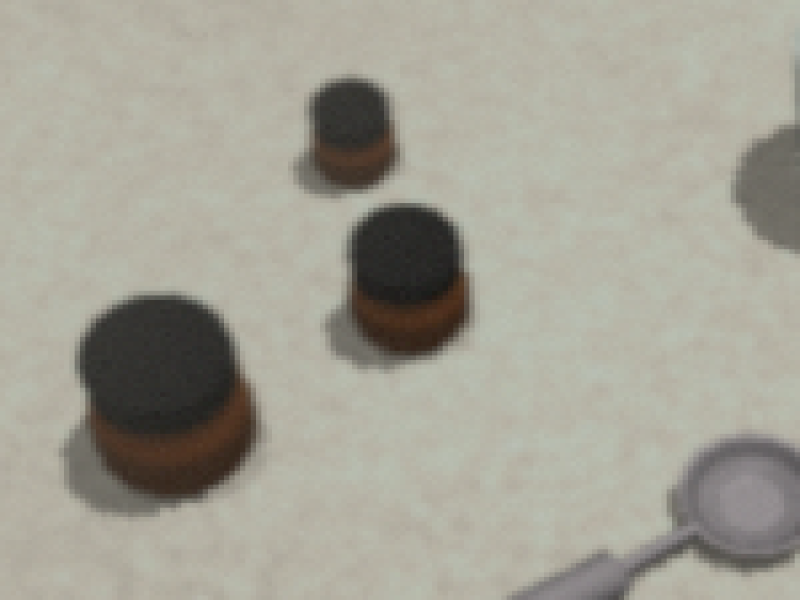

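```bash
cat >> h.py <<'E'
def cyl(p,R,H,n=40):
    t=np.linspace(0,2*np.pi,n);c=np.c_[R*np.cos(t),R*np.sin(t)]
    return np.r_[np.c_[c+p[:2],0*t],np.c_[c+p[:2],0*t+H]]
E
python3 - <<'E'
from h import *
np.set_printoptions(precision=1,suppress=True)
F={c:grab(c) for c in ['side','top']}
M={c:r.outline_of('jar',c) for c in F}
T=[[450,-346],[542,-306],[534,-228]]
for t in T:
    for R,H in [(16,40),(22,55),(30,75)]:
        out=[]
        for c in F:
            q=proj(F[c],cyl(np.array(t),R,H)).astype(np.float32)
            hull=cv2.convexHull(q).round().astype(np.int32)
            m=np.zeros((420,560),np.uint8);cv2.fillPoly(m,[hull],1)
            best=max(((m&k['mask']).sum()/(m|k['mask']).sum() for k in M[c]));out.append(best)
        print(t,R,H,np.round(out,2))
for c in F: print([k['mask'].sum() for k in M[c]])
# case
f=F['top'];s=.7
rim=[(204,297),(320,316),(290,453),(178,434)]
for z in (75,84):
    P=np.array([atz(f,np.array(p)*s,z)[:2] for p in rim]);print(z,P,np.linalg.norm(P-np.roll(P,-1,0),axis=1),P.mean(0))
lp=np.array([80,255]);
for n in ['lid_lip','lid_pad','lid_hinge']:
    print(n,tri([F['side'],F['top']],[r.spot_point(n,'side')[0]['at'],r.spot_point(n,'top')[0]['at']]))
E
python3 - <<'E'
import cv2
a=cv2.imread('pics/side0.png');b=cv2.imread('pics/top0.png')
cv2.imwrite('pics/t_case.png',cv2.resize(b[180:330,60:240],(800,600),interpolation=3) )
cv2.imwrite('pics/s_case.png',cv2.resize(a[40:220,140:290],(667,600) if 0 else (500,600),interpolation=3) )
E
```

```text
[450, -346] 16 40 [0.4 0.4]
[450, -346] 22 55 [0.7 0.7]
[450, -346] 30 75 [0.7 0.7]
[542, -306] 16 40 [0.7 0.6]
[542, -306] 22 55 [0.8 0.8]
[542, -306] 30 75 [0.4 0.5]
[534, -228] 16 40 [0.8 0.7]
[534, -228] 22 55 [0.5 0.5]
[534, -228] 30 75 [0.3 0.2]
[np.int64(1123), np.int64(377), np.int64(634)]
[np.int64(369), np.int64(181), np.int64(659)]
75 [[634.6 152.6]
 [609.2 -19. ]
 [410.9  20.6]
 [434.4 185.1]] [173.4 202.1 166.2 202.8] [522.3  84.8]
84 [[634.  149.8]
 [608.8 -20.1]
 [412.4  19.1]
 [435.7 182. ]] [171.8 200.2 164.6 200.8] [522.7  82.7]
lid_lip [537.7 203.1 260.2]
lid_pad [540.6 206.9 240.4]
lid_hinge [534.5 166.2 103.1]
```

View pics/t_case.png

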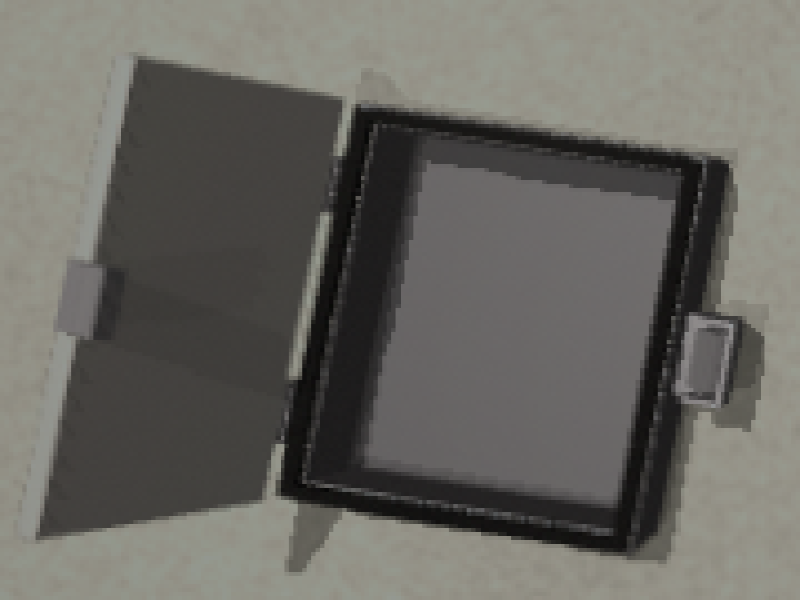

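View pics/s_case.png

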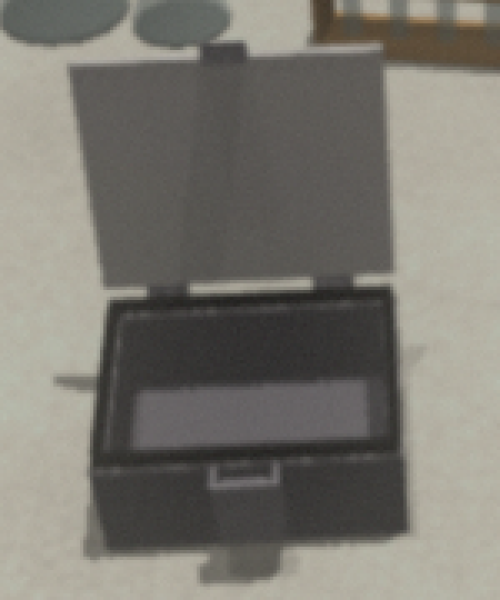

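```bash
python3 - <<'E'
from h import *
from scipy.optimize import least_squares,minimize
np.set_printoptions(precision=2,suppress=True)
F={c:grab(c) for c in ['side','top']}
M={c:r.outline_of('jar',c) for c in F}
def mk(c,p,R,H):
    hull=cv2.convexHull(proj(F[c],cyl(np.array(p),R,H)).astype(np.float32))
    m=np.zeros((420,560),np.uint8);cv2.fillPoly(m,[np.round(hull*16).astype(np.int32)],1,shift=4);return m.astype(bool)
for t in [[450,-346],[542,-306],[534,-228]]:
    ms={}
    for c in F:
        ms[c]=max(M[c],key=lambda k:(mk(c,t,22,55)&k['mask']).sum())['mask']
        print(c,ms[c].sum())
    def cost(v):
        return -sum((mk(c,v[:2],v[2],v[2]*2.5)&ms[c]).sum()/(mk(c,v[:2],v[2],v[2]*2.5)|ms[c]).sum() for c in F)
    o=minimize(cost,t+[22],method='Nelder-Mead',options=dict(initial_simplex=[t+[22],[t[0]+8,t[1],22],[t[0],t[1]+8,22],[t[0],t[1],27]]))
    print(t,o.x,o.fun)
S=np.array([800/180,4.]);o0=np.array([60,180])
tc=lambda p:np.array(p)/S+o0
sc=lambda p:np.array(p)/(10/3)+np.array([140,40])
obs=[('top',tc((357,105)),(85,-105,'g')),('top',tc((706,158)),(-85,-105,'g')),('top',tc((634,550)),(-85,105,'g')),('top',tc((279,495)),(85,105,'g')),
('side',sc((95,548)),(-85,105,0)),('side',sc((410,532)),(-85,-105,0)),('side',sc((91,466)),(-85,105,75)),('side',sc((405,456)),(-85,-105,75))]
def res(v):
    x,y,yaw,g=v;c,s=np.cos(yaw),np.sin(yaw);e=[]
    for cam,p,(a,b,z) in obs:
        z=g if z=='g' else z
        # y sign: choose case +y
        P=[x+c*a-s*b,y+s*a+c*b,z];e+=list(proj(F[cam],P)[0]-p)
    return np.array(e)
best=least_squares(res,[523,84,1.7,85]);print(best.x,best.fun.reshape(-1,2))
E
```

```text
side 1138
top 692
[450, -346] [ 455.31 -347.22   26.14] -1.8845465508000918
side 665
top 354
[542, -306] [ 543.82 -308.45   19.94] -1.865185314949814
side 311
top 171
[534, -228] [ 537.24 -229.4    14.38] -1.8950314166534663
[523.43  91.58   1.42  65.97] [[ 0.54 -0.71]
 [ 0.71 -0.64]
 [-0.38  0.88]
 [ 0.24  0.29]
 [ 2.79 -0.54]
 [-0.76 -0.9 ]
 [-1.8   1.17]
 [-0.58 -1.17]]
```

```bash
python3 - <<'E'
from h import *
from scipy.optimize import least_squares
np.set_printoptions(precision=2,suppress=True)
F={c:grab(c) for c in ['side','top']}
tiles=[]
for c,(x0,y0) in dict(side=(185,255),top=(305,225)).items():
    im=cv2.resize(F[c]['color'][y0:y0+110,x0:x0+110,::-1].copy(),None,fx=3.6,fy=3.6,interpolation=3)
    for p,col in [((543.5,-308.5),(0,255,0)),((454,-347),(255,255,0)),((537,-229.4),(0,255,255))]:
        h=cv2.convexHull(proj(F[c],cyl(np.array(p),22,55)).astype(np.float32))[:,0]
        cv2.polylines(im,[np.int32(((h-[x0-.5,y0-.5])*3.6))],True,col,1)
    tiles.append(im)
cv2.imwrite('pics/jarov.png',np.hstack(tiles))
for n,R,H in [('beaker',36,90),('reagent',32,130)]:
  for c in F:
    k=r.outline_of(n,c)[0];print(n,c,k['score'],cv2.boundingRect(k['mask'].astype(np.uint8)))
    a=r.spot_point(n,c)[0]['at'];p=atz(F[c],a,0)
    q=proj(F[c],cyl(p,R,H));print(q.min(0),q.max(0)-q.min(0))
S=np.array([800/180,4.]);o0=np.array([60,180])
tc=lambda p:np.array(p)/S+o0
sc=lambda p:np.array(p)/(10/3)+np.array([140,40])
obs=[('top',tc((357,105)),(85,-105,'g')),('top',tc((706,158)),(-85,-105,'g')),('top',tc((634,550)),(-85,105,'g')),('top',tc((279,495)),(85,105,'g')),
('side',sc((95,548)),(-85,105,0)),('side',sc((410,532)),(-85,-105,0)),('side',sc((91,466)),(-85,105,75)),('side',sc((405,456)),(-85,-105,75))]
for g in (77,84,91):
  def res(v):
    x,y,yaw,ins=v;c,s=np.cos(yaw),np.sin(yaw);e=[]
    for cam,p,(a,b,z) in obs:
        if z=='g': z=g;a-=ins*np.sign(a);b-=ins*np.sign(b)
        e+=list(proj(F[cam],[x+c*a-s*b,y+s*a+c*b,z])[0]-p)
    return np.array(e)
  b=least_squares(res,[523,84,1.42,3]);print(g,b.x,b.cost)
E
```

```text
beaker side 0.65 (329, 245, 38, 53)
[323.57 245.24] [40.89 57.05]
beaker top 0.6 (332, 148, 36, 36)
[328.3  151.68] [39.21 39.24]
reagent side 0.88 (323, 162, 31, 56)
[319.6  157.26] [33.49 62.59]
reagent top 0.8 (238, 128, 30, 36)
[235.67 125.43] [33.83 42.13]
77 [523.75  89.75   1.42   1.71] 8.67552902064936
84 [523.96  88.59   1.42   2.4 ] 9.63155450046996
91 [524.17  87.41   1.42   3.08] 11.449336119745684
```

View pics/jarov.png

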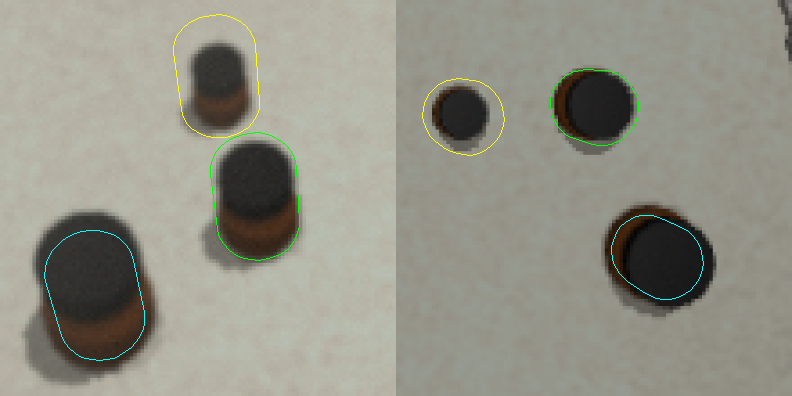

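```bash
cat >> h.py <<'E'
from scipy.spatial.transform import Rotation as Ro
def plan(target,jaw=None,show=True):
    s=r.sense();R=Ro.from_euler('xyz',s['tcp_rot']).as_matrix();p=np.array(s['eef_pos'])
    d=R.T@(np.array(target,float)-p)/10
    out=[np.round(d,2)]
    if jaw is not None:
        y=np.array([np.cos(jaw),np.sin(jaw),0]);yl=R.T@y;a=np.degrees(np.arctan2(-yl[0],yl[1]))
        out.append(round((a+90)%180-90,1))
    return out
def st():
    s=r.sense();R=Ro.from_euler('xyz',s['tcp_rot']).as_matrix()
    print('t',round(s['clock'],2),'p',np.round(s['eef_pos'],1),'rot',np.round(s['tcp_rot'],3),'F',np.round(s['contact_force'],1),'op',round(s['opening'],3),'q',np.round(s['qpos'],2));return s,R
E
python3 - <<'E'
from h import *
s,R=st();print(np.round(R,3))
jaw=1.42+np.pi/2
for p in [(330,330,300),(400,0,300),(543,-308,200),(543,-308,100)]: print(p,plan(p,jaw))
E
```

```text
t 2.2 p [215.4 586.7 231.3] rot [3.142 0.    2.79 ] F [-0.  -0.1 -0.3] op 0.999 q [ 1.22  0.35  1.63 -0.    1.16 -0.  ]
[[-0.939  0.345  0.   ]
 [ 0.345  0.939 -0.   ]
 [-0.     0.    -1.   ]]
(330, 330, 300) [array([-19.61, -20.15,  -6.87]), np.float64(78.5)]
(400, 0, 300) [array([-37.55, -48.72,  -6.87]), np.float64(78.5)]
(543, -308, 200) [array([-61.59, -72.7 ,   3.13]), np.float64(78.5)]
(543, -308, 100) [array([-61.59, -72.7 ,  13.13]), np.float64(78.5)]
```

{"api": "drive_tool", "payload": {
  "moves": [
    [0,[0,0,-5],0],
    [0,[-5,-3,-7],8],
    [0,[-10,-7,-7],16],
    [0,[-15,-12,-7],24],
    [0,[-18.5,-17,-7],32],
    [0,[-21,-22,-7],40],
    [0,[-24,-27,-7],48],
    [0,[-27,-32,-7],56],
    [0,[-30,-37,-7],64],
    [0,[-33,-42,-7],72],
    [0,[-36,-46,-7],78.5],
    [0,[-38,-49,-7],78.5]
  ]
}}

```text
clock: 3.7
eef_pos: [403.6, -6.2, 301.6]
tcp_rot: [3.141, -0.0, 1.417]
contact_force: [0.6, 0.1, -0.2]
opening: 1.0
```

```bash
python3 - <<'E'
from h import *
s,R=st()
jaw=1.42+np.pi/2
for p in [(543,-308,200),(543,-308,70),(543,-308,10)]: print(p,plan(p,jaw))
E
```

```text
t 3.7 p [403.6  -6.2 301.6] rot [ 3.141 -0.     1.417] F [ 0.6  0.1 -0.2] op 1.0 q [-0.02 -0.08  1.98 -0.    1.24  0.14]
(543, -308, 200) [array([-27.68,  18.4 ,  10.18]), np.float64(-0.2)]
(543, -308, 70) [array([-27.68,  18.39,  23.18]), np.float64(-0.2)]
(543, -308, 10) [array([-27.68,  18.38,  29.18]), np.float64(-0.2)]
```

{"api": "drive_tool", "payload": {
  "moves": [
    [0,[-5,3.3,2],0],
    [0,[-10,6.6,4],0],
    [0,[-15,10,6],0],
    [0,[-20,13.3,9],0],
    [0,[-25,16.6,13],0],
    [0,[-27.7,18.4,17],0],
    [0,[-27.7,18.4,20],0],
    [0,[-27.7,18.4,20],0]
  ]
}}

```text
clock: 4.7
eef_pos: [541.1, -307.7, 99.0]
tcp_rot: [-3.137, -0.002, 1.416]
contact_force: [0.4, 0.3, 1.1]
opening: 0.998
```

```bash
python3 - <<'E'
from h import *
st()
F={c:grab(c) for c in ['side','top']}
tiles=[]
for c,(x0,y0) in dict(side=(185,225),top=(305,215)).items():
    im=cv2.resize(F[c]['color'][y0:y0+130,x0:x0+110,::-1].copy(),None,fx=3.6,fy=3.6,interpolation=3)
    tiles.append(im)
cv2.imwrite('pics/pre.png',np.hstack(tiles))
for p in [(543,-308,10)]: print(p,plan(p,1.42+np.pi/2))
E
```

```text
t 4.7 p [ 541.1 -307.7   99. ] rot [-3.137e+00 -2.000e-03  1.416e+00] F [0.4 0.3 1.1] op 0.998 q [-0.52  0.5   1.74  0.    0.91 -0.36]
(543, -308, 10) [array([-0.  , -0.03,  9.26]), np.float64(-0.2)]
```

View pics/pre.png

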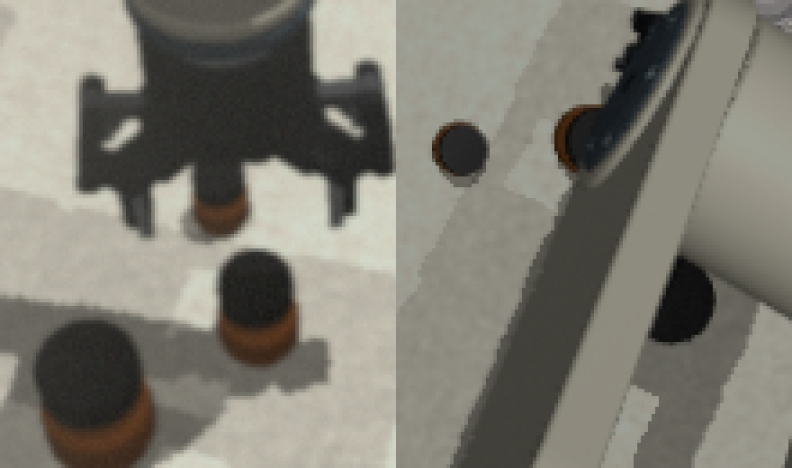

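{"api": "drive_tool", "payload": {
  "moves": [
    [0,[0,0,3],0],
    [0,[0,0,6],0],
    [0,[0,0,8],0],
    [0,[0,0,9.2],0],
    [0,[0,0,9.2],0],
    [0.3,[0,0,9.2],0],
    [1,[0,0,9.2],0],
    [1,[0,0,9.2],0],
    [1,[0,0,9.2],0],
    [1,[0,0,9.2],0]
  ],
  "grip_force": 25
}}

```text
clock: 6.05
eef_pos: [543.8, -308.4, 11.6]
tcp_rot: [3.139, 0.0, 1.417]
contact_force: [-0.6, 0.4, 6.1]
opening: 0.5
```

```bash
python3 - <<'E'
from h import *
st()
F={c:grab(c) for c in ['side','top']}
tiles=[]
for c,(x0,y0) in dict(side=(185,225),top=(305,215)).items():
    im=cv2.resize(F[c]['color'][y0:y0+130,x0:x0+110,::-1].copy(),None,fx=3.6,fy=3.6,interpolation=3)
    tiles.append(im)
cv2.imwrite('pics/grasp.png',np.hstack(tiles))
E
```

```text
t 6.05 p [ 543.8 -308.4   11.6] rot [3.139 0.    1.417] F [-0.6  0.4  6.1] op 0.5 q [-0.52  0.62  1.77  0.    0.75 -0.36]
```

View pics/grasp.png

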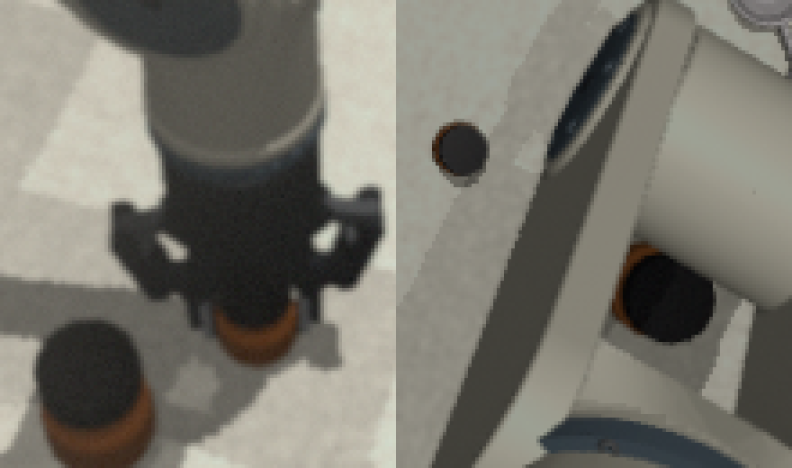

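{"api": "drive_tool", "payload": {
  "moves": [
    [1,[0,0,-2],0],
    [1,[0,0,-5],0],
    [1,[0,0,-10],0],
    [1,[0,0,-15],0],
    [1,[0,0,-19],0],
    [1,[0,0,-19],0]
  ]
}}

```text
clock: 6.9
eef_pos: [545.3, -309.4, 206.8]
tcp_rot: [3.132, 0.003, 1.417]
contact_force: [0.1, -0.5, -2.2]
opening: 0.494
```

```bash
python3 - <<'E'
from h import *
st()
grab('side','lift')
for p in [(522.5,79,200),(522.5,79,120)]: print(p,plan(p,1.42+np.pi/2))
E
```

```text
t 6.9 p [ 545.3 -309.4  206.8] rot [3.132e+00 3.000e-03 1.417e+00] F [ 0.1 -0.5 -2.2] op 0.494 q [-0.52  0.37  1.66  0.    1.1  -0.36]
(522.5, 79, 200) [array([37.98, -8.09,  0.31]), np.float64(-0.2)]
(522.5, 79, 120) [array([37.99, -8.13,  8.31]), np.float64(-0.2)]
```

View pics/lift.png

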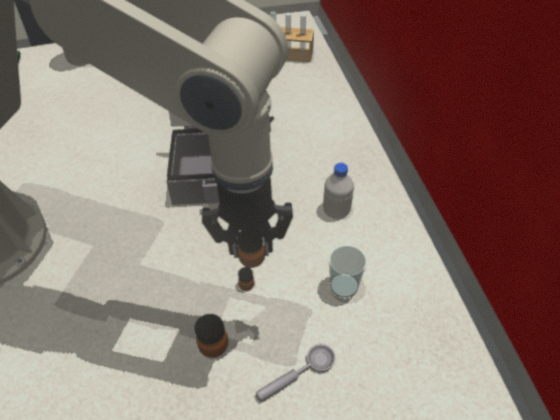

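{"api": "drive_tool", "payload": {
  "moves": [
    [1,[5,-1.1,-1],0],
    [1,[10,-2.1,-1],0],
    [1,[15,-3.2,-1],0],
    [1,[20,-4.2,-1],0],
    [1,[25,-5.3,-1],0],
    [1,[30,-6.4,-1],0],
    [1,[34,-7.2,-1],0],
    [1,[37,-7.9,-1],0],
    [1,[37.5,-8,0],0],
    [1,[37.5,-8,2],0],
    [1,[37.5,-8,2],0]
  ]
}}

```text
clock: 8.32
eef_pos: [520.9, 73.2, 180.9]
tcp_rot: [3.14, 0.003, 1.416]
contact_force: [-0.0, -0.1, -1.0]
opening: 0.495
```

```bash
python3 - <<'E'
from h import *
st()
a=grab('side','ov_s');b=grab('top','ov_t')
cv2.imwrite('pics/ov.png',cv2.resize(np.hstack([a['color'],b['color']])[:,:,::-1],(800,300),interpolation=cv2.INTER_AREA))
im=cv2.resize(a['color'][20:240,110:330,::-1],(600,600));cv2.imwrite('pics/ovc.png',im)
for p in [(521.8,74,200),(521.8,74,100),(521.8,74,20)]: print(p,plan(p,1.42+np.pi/2))
E
```

```text
t 8.32 p [520.9  73.2 180.9] rot [3.140e+00 3.000e-03 1.416e+00] F [-0.  -0.1 -1. ] op 0.495 q [ 0.14  0.26  1.89 -0.    0.99  0.3 ]
(521.8, 74, 200) [array([ 0.05, -0.06, -1.73]), np.float64(-0.2)]
(521.8, 74, 100) [array([ 0.07, -0.11,  8.27]), np.float64(-0.2)]
(521.8, 74, 20) [array([ 0.09, -0.15, 16.27]), np.float64(-0.2)]
```

View pics/ovc.png

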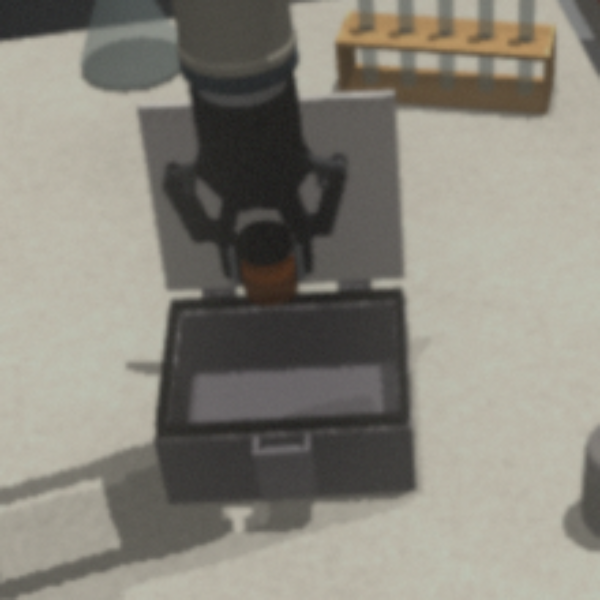

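View pics/ov_t.png

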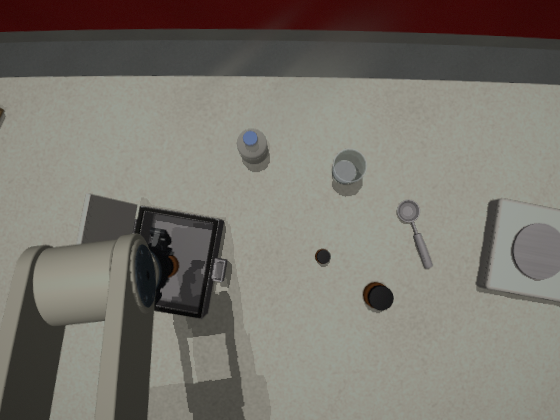

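```bash
python3 - <<'E'
from h import *
np.set_printoptions(precision=0,suppress=True)
a=grab('side','w_s');b=grab('top','w_t')
s,R=st();p=np.array(s['eef_pos'])
for c,f in (('side',a),('top',b)):
    im=f['color'][:,:,::-1].copy()
    for dz in range(0,420,50):
        q=proj(f,p+[0,0,dz])[0];print(c,dz,q)
        cv2.circle(im,tuple(np.int32(q)),3,(0,255,0),-1)
        q2=proj(f,p+[0,-50,dz])[0];cv2.circle(im,tuple(np.int32(q2)),2,(0,0,255),-1)
        q2=proj(f,p+[0,50,dz])[0];cv2.circle(im,tuple(np.int32(q2)),2,(255,255,0),-1)
    cv2.imwrite(f'pics/w_{c}.png',im)
E
```

```text
t 8.53 p [523.  74. 184.] rot [3. 0. 1.] F [ 0.  1. -1.] op 0.498 q [ 0.  0.  2. -0.  1.  0.]
side 0 [210. 120.]
side 50 [207. 101.]
side 100 [204.  81.]
side 150 [201.  59.]
side 200 [198.  35.]
side 250 [194.  10.]
side 300 [191. -16.]
side 350 [187. -45.]
side 400 [183. -76.]
top 0 [166. 265.]
top 50 [158. 266.]
top 100 [150. 268.]
top 150 [141. 270.]
top 200 [130. 272.]
top 250 [118. 275.]
top 300 [103. 278.]
top 350 [ 86. 281.]
top 400 [ 65. 285.]
```

View pics/w_side.png

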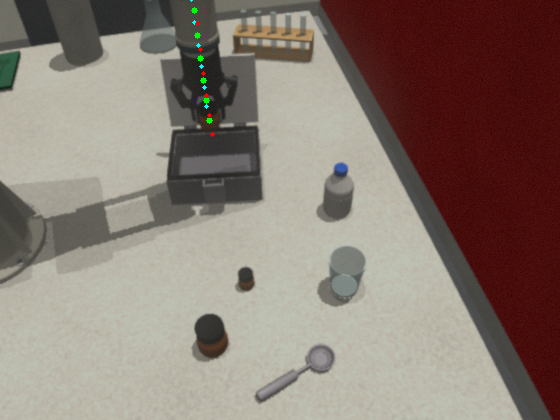

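View pics/w_top.png

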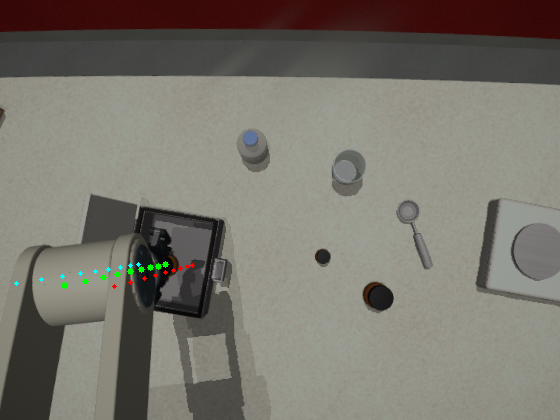

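```bash
python3 - <<'E'
from h import *
f=grab('side')
im=cv2.imread('pics/lift.png')
p=np.array([545.3,-309.4,206.8])
for dz in range(0,440,40):
    for y,c in ((0,(0,255,0)),(-60,(0,0,255)),(60,(255,255,0))):
        q=proj(f,p+[0,y,dz])[0];cv2.circle(im,tuple(np.int32(np.round(q))),2,c,-1)
        if y==0: cv2.putText(im,str(dz),(int(q[0])+4,int(q[1])),0,.3,(0,0,255))
cv2.imwrite('pics/liftw.png',cv2.resize(im[0:300,100:400],(600,600)))
E
```

```text
(no output)
```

View pics/liftw.png

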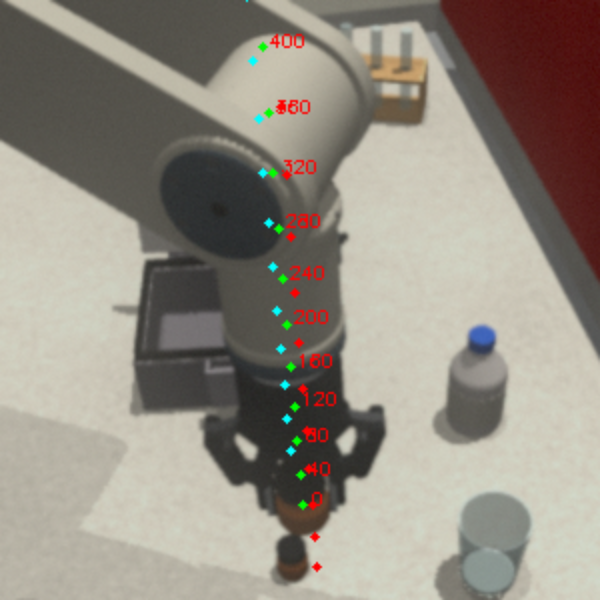

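```bash
python3 - <<'E'
from h import *
np.set_printoptions(precision=0,suppress=True)
a=grab('side');b=grab('top')
p1=np.array([543.8,-308.4,11.6]);p2=np.array([545.3,-309.4,206.8]);
q=tri([b],[(145,272)]) if 0 else None
# disc at lift pose in side; disc at grasp pose in top shifted
o,d=ray(a,(209.5,103));o2,d2=ray(b,(305+ (598-396)/3.6,215+85/3.6))
o=o-p2;o2=o2-p1
A=np.zeros((3,3));bb=np.zeros(3)
for O,D in((o,d),(o2,d2)):
    M=np.eye(3)-np.outer(D,D);A+=M;bb+=M@O
x=np.linalg.solve(A,bb);print('disc rel TCP (world)',x, 'res',[np.linalg.norm((np.eye(3)-np.outer(D,D))@(x-O)) for O,D in((o,d),(o2,d2))])
E
```

```text
disc rel TCP (world) [  0.  42. 271.] res [np.float64(31.462811632589037), np.float64(31.46281163258904)]
```

```bash
python3 - <<'E'
import cv2
im=cv2.imread('pics/w_t.png');cv2.imwrite('pics/wt_c.png',cv2.resize(im[200:420,0:260],(700,592)))
E
```

```text
(no output)
```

View pics/wt_c.png

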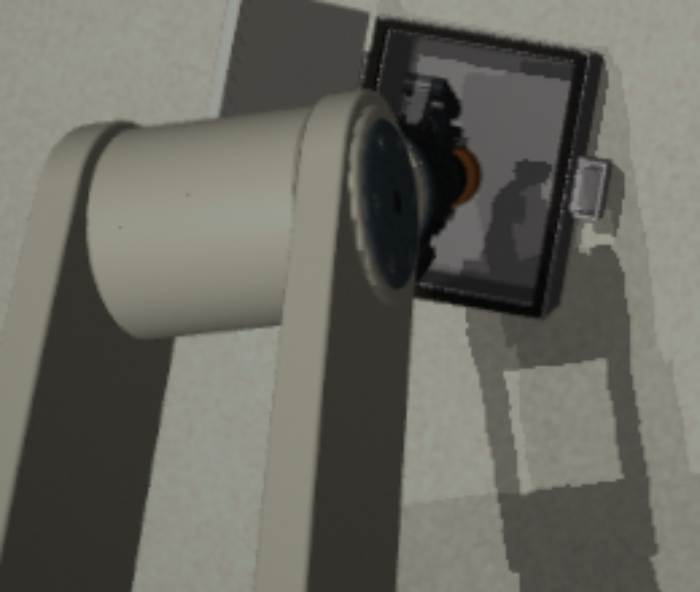

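```bash
python3 - <<'E'
from h import *
from scipy.optimize import least_squares
a=grab('side');b=grab('top')
s=r.sense();p=np.array(s['eef_pos']);
def lat(q):return np.array([np.sin(q),-np.cos(q),0])
p2=np.array([545.3,-309.4,206.8])
P=lambda v,p,q:p+lat(q)*v[0]+[0,0,v[1]]
o=least_squares(lambda v:proj(a,P(v,p2,-.52))[0]-(209.5,103),[80,300]);print('side',o.x,o.cost)
o=least_squares(lambda v:proj(b,P(v,p,.14))[0]-(146,275),[80,300]);print('top',o.x,o.cost)
o=least_squares(lambda v:np.r_[proj(a,P(v,p2,-.52))[0]-(209.5,103),proj(b,P(v,p,.14))[0]-(146,275)],[80,300]);print('both',o.x,o.fun)
E
```

```text
side [ 71.69839852 347.93142233] 2.0194839173657902e-27
top [ 77.14080029 382.61720983] 4.552574697602769e-21
both [ 67.35099176 345.71830627] [ 1.85994578 -0.7180686   1.04386652 -1.40143184]
```

```bash
python3 - <<'E'
from h import *
st()
for p in [(521,66,40),(521,66,20)]: print(p,plan(p,1.42+np.pi/2))
E
```

```text
t 8.78 p [522.9  74.  183.5] rot [3.135e+00 2.000e-03 1.416e+00] F [ 0.2  0.8 -1.6] op 0.495 q [ 0.14  0.25  1.89 -0.    0.99  0.3 ]
(521, 66, 40) [array([-0.8 , -0.16, 14.35]), np.float64(-0.2)]
(521, 66, 20) [array([-0.8 , -0.18, 16.35]), np.float64(-0.2)]
```

{"api": "drive_tool", "payload": {
  "moves": [
    [1,[-0.8,0,1],0],
    [1,[-0.8,0,3],0],
    [1,[-0.8,-0.1,6],0],
    [1,[-0.8,-0.1,9],0],
    [1,[-0.8,-0.1,11.5],0],
    [1,[-0.8,-0.1,13.5],0],
    [1,[-0.8,-0.1,14.5],0],
    [1,[-0.8,-0.1,15.2],0],
    [1,[-0.8,-0.1,15.5],0],
    [1,[-0.8,-0.1,15.5],0]
  ]
}}

```text
clock: 10.02
eef_pos: [522.0, 65.9, 28.8]
tcp_rot: [3.134, 0.001, 1.417]
contact_force: [0.2, 0.1, -0.9]
opening: 0.5
```

```bash
python3 - <<'E'
from h import *
s,R=st()
a=grab('side','pl_s')
cv2.imwrite('pics/pl_c.png',cv2.resize(a['color'][80:230,130:310,::-1],(720,600),interpolation=3))
print(plan((521,66,19)))
E
```

```text
t 10.03 p [522.   65.9  28.8] rot [3.134e+00 1.000e-03 1.417e+00] F [ 0.2  0.1 -0.9] op 0.5 q [ 0.12  0.49  1.99 -0.01  0.66  0.28]
[array([-0.  , -0.11,  0.99])]
```

View pics/pl_c.png

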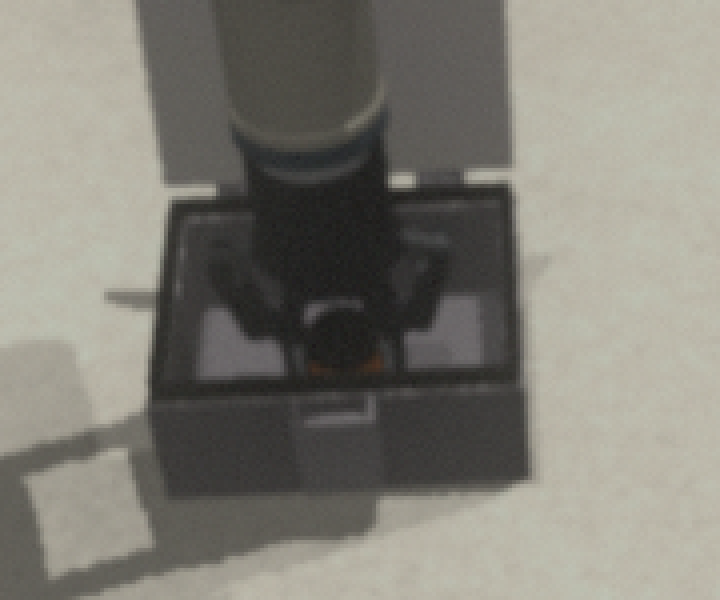

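Jar is inside the box, clear of the walls. Lower slowly until contact.

{"api": "drive_tool", "payload": {
  "moves": [
    [1,[0,0,0.2],0],
    [1,[0,0,0.4],0],
    [1,[0,0,0.6],0],
    [1,[0,0,0.7],0],
    [1,[0,0,0.7],0]
  ]
}}

```text
clock: 10.7
eef_pos: [522.0, 65.9, 21.8]
tcp_rot: [3.134, 0.001, 1.417]
contact_force: [0.2, 0.3, -2.8]
opening: 0.497
```

{"api": "drive_tool", "payload": {
  "moves": [
    [1,[0,0,0.1],0],
    [1,[0,0,0.2],0],
    [1,[0,0,0.2],0]
  ]
}}

```text
clock: 11.08
eef_pos: [522.0, 65.8, 19.7]
tcp_rot: [3.135, 0.002, 1.416]
contact_force: [0.0, 0.9, -1.8]
opening: 0.496
```

{"api": "drive_tool", "payload": {
  "moves": [
    [1,[0,0,0.1],0],
    [1,[0,0,0.1],0]
  ]
}}

```text
clock: 11.32
eef_pos: [522.1, 65.8, 19.5]
tcp_rot: [3.134, 0.002, 1.417]
contact_force: [-2.6, 0.2, 10.7]
opening: 0.495
```

{"api": "drive_tool", "payload": {
  "moves": [
    [0.45,[0,0,0],0],
    [0.35,[0,0,0],0],
    [0.25,[0,0,0],0],
    [0.2,[0,0,0],0],
    [0.2,[0,0,-1],0],
    [0.2,[0,0,-3],0],
    [0.2,[0,0,-6],0],
    [0.2,[0,0,-10],0],
    [0.2,[0,0,-14],0],
    [0.2,[0,0,-17],0],
    [0.2,[0,0,-19],0]
  ]
}}

```text
clock: 12.7
eef_pos: [521.2, 66.4, 212.0]
tcp_rot: [3.132, 0.001, 1.417]
contact_force: [0.2, 0.1, -1.2]
opening: 0.801
```

```bash
python3 - <<'E'
from h import *
np.set_printoptions(precision=1,suppress=True)
s,R=st()
a=grab('side','up_s');b=grab('top','up_t')
cv2.imwrite('pics/up_c.png',cv2.resize(a['color'][30:230,130:310,::-1],(540,600),interpolation=3))
for n in ['jar','lid_lip','lid_pad','lid_hinge']:
    for c in ['side','top']:
        print(n,c,[(round(k['score'],2),np.round(k['at'],1).tolist()) for k in r.spot_point(n,c)[:4]])
E
```

```text
t 12.7 p [521.2  66.4 212. ] rot [3.1 0.  1.4] F [ 0.2  0.1 -1.2] op 0.801 q [ 0.1  0.2  1.9 -0.   1.1  0.3]
jar side [(0.79, [244.5, 282.6]), (0.67, [213.2, 342.7]), (0.56, [216.0, 180.0])]
jar top [(0.73, [323.5, 258.1]), (0.68, [376.3, 294.6]), (0.62, [188.3, 262.1])]
lid_lip side []
lid_lip top [(0.55, [81.2, 252.6])]
lid_pad side [(0.72, [210.3, 65.6])]
lid_pad top [(0.94, [82.2, 256.0]), (0.7, [346.7, 170.5])]
lid_hinge side [(0.78, [210.7, 126.1])]
lid_hinge top []
```

View pics/up_c.png

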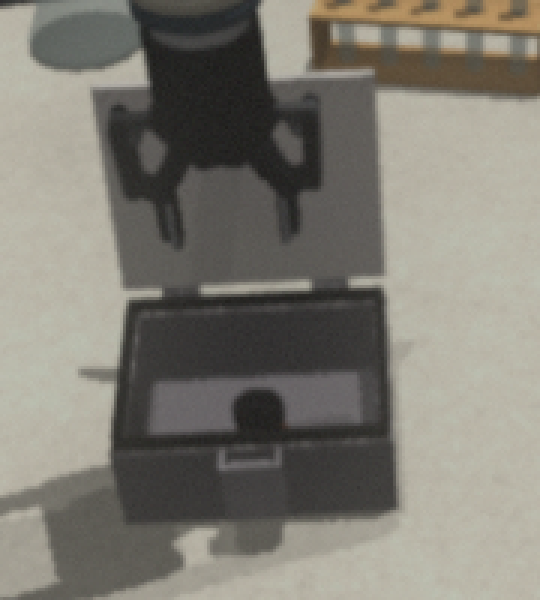

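```bash
cat >> h.py <<'E'
C0=np.array([524.,88.6]);YAW=1.42
def case2w(a,b,z):
    c,s=np.cos(YAW),np.sin(YAW);return np.array([C0[0]+c*a-s*b,C0[1]+s*a+c*b,z])
def lidpt(th,d,b,n=0):
    return case2w(85-d*np.cos(th)+n*np.sin(th),b,91+d*np.sin(th)+n*np.cos(th))
E
python3 - <<'E'
from h import *
from scipy.optimize import least_squares
a=grab('side');b=grab('top')
S=np.array([800/180,4.]);o0=np.array([60,180])
tc=lambda p:np.array(p)/S+o0
sc=lambda p:np.array(p)/(10/3)+np.array([140,40])
obs=[(b,tc((135,57)),(170,-105,0)),(b,tc((40,538)),(170,105,0)),(b,tc((115,55)),(170,-105,10)),(b,tc((22,540)),(170,105,10)),(a,sc((70,65)),(170,105,0)),(a,sc((383,48)),(170,-105,0))]
for free in (0,1):
    def res(v):
        o=np.array([v[1],v[2],0]) if free else 0
        return np.concatenate([proj(f,lidpt(v[0],*q)+o)[0]-p for f,p,q in obs])
    m=least_squares(res,[1.8,0,0]);print(m.x,np.round(m.fun.reshape(-1,2),1).tolist())
E
```

```text
[1.75390377 0.         0.        ] [[0.9, -0.5], [-0.0, 1.3], [0.3, -0.8], [-1.0, -0.5], [-1.7, -0.7], [-0.4, -0.6]]
[  1.85137506  -2.19697388 -13.74113196] [[0.5, -0.4], [-0.3, 0.7], [0.4, -0.7], [-0.8, -1.1], [-1.3, 0.3], [-0.4, 0.4]]
```

```bash
python3 - <<'E'
from h import *
s,R=st()
for p in [case2w(-20,0,330),case2w(195,40,330),case2w(195,40,225)]: print(np.round(p),plan(p,YAW+np.pi/2))
E
```

```text
t 13.3 p [520.6  66.3 209. ] rot [3.135e+00 2.000e-03 1.417e+00] F [0.3 0.1 0.2] op 0.798 q [ 0.13  0.22  1.87 -0.    1.04  0.28]
[521.  69. 330.] [array([  0.23,   0.08, -12.1 ]), np.float64(-0.2)]
[514. 287. 330.] [array([ 21.72,  -4.  , -12.16]), np.float64(-0.2)]
[514. 287. 225.] [array([21.74, -4.06, -1.66]), np.float64(-0.2)]
```

{"api": "drive_tool", "payload": {
  "moves": [
    [0.6,[0,0,-4],0],
    [1,[0,0,-8],0],
    [1,[0,0,-12],0],
    [1,[1,0,-12.3],0],
    [1,[5,-1,-12.3],0],
    [1,[10,-2,-12.3],0],
    [1,[15,-3,-12.3],0],
    [1,[20,-4,-12.3],0],
    [1,[21.7,-4,-12],0],
    [1,[21.7,-4,-8],0],
    [1,[21.7,-4,-4],0],
    [1,[21.7,-4,-1.7],0]
  ]
}}

```text
clock: 14.8
eef_pos: [513.1, 285.7, 222.1]
tcp_rot: [3.138, 0.004, 1.416]
contact_force: [0.5, 0.3, 0.5]
opening: 0.0
```

```bash
python3 - <<'E'
from h import *
s,R=st()
a=grab('side','bh_s');b=grab('top','bh_t')
cv2.imwrite('pics/bh.png',np.hstack([cv2.resize(a['color'][0:220,110:330,::-1],(400,400)),cv2.resize(b['color'][160:380,0:220,::-1],(400,400))]))
E
```

```text
t 14.8 p [513.1 285.7 222.1] rot [3.138 0.004 1.416] F [0.5 0.3 0.5] op 0.0 q [ 0.51  0.3   1.73 -0.01  1.11  0.67]
```

View pics/bh.png

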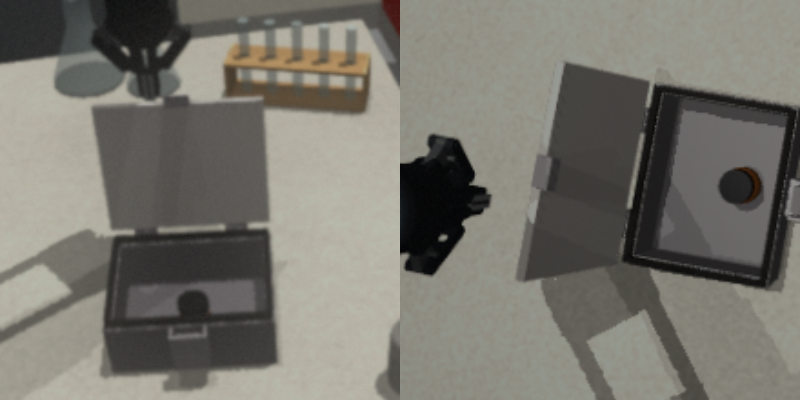

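```bash
python3 - <<'E'
from h import *
s,R=st();p=np.array(s['eef_pos'])
c,si=np.cos(YAW),np.sin(YAW);d=p[:2]-C0;print('case xy',c*d[0]+si*d[1],-si*d[0]+c*d[1])
L=[(170,35,225,0),(140,35,225,0),(120,35,225,0),(106,35,225,0)]
for x,b,z,_ in L: print(x,z,plan(case2w(x,b,z))[0])
for th in np.arange(1.5,0.1,-0.1):
    D=134
    x=85-D*np.cos(th)+10*np.sin(th)+11;z=91+D*np.sin(th)+10*np.cos(th)
    print(round(th,2),plan(case2w(x,35,z))[0])
E
```

```text
t 14.9 p [512.5 285.4 221.7] rot [3.14  0.006 1.416] F [-0.1 -0.8  0.9] op 0.001 q [ 0.51  0.3   1.73 -0.01  1.11  0.67]
case xy 192.79188167316028 40.912174468102364
170 225 [-2.28  0.6  -0.32]
140 225 [-5.28  0.61 -0.3 ]
120 225 [-7.28  0.62 -0.29]
106 225 [-8.68  0.62 -0.28]
1.5 [-9.63  0.63 -0.31]
1.4 [-10.97   0.63  -0.24]
1.3 [-12.3    0.64  -0.04]
1.2 [-13.6    0.64   0.3 ]
1.1 [-14.86   0.65   0.76]
1.0 [-16.07   0.65   1.35]
0.9 [-17.21   0.65   2.05]
0.8 [-18.28   0.66   2.87]
0.7 [-19.26   0.66   3.78]
0.6 [-20.14   0.66   4.8 ]
0.5 [-20.92   0.66   5.89]
0.4 [-21.59   0.66   7.06]
0.3 [-22.13   0.66   8.28]
0.2 [-22.55   0.66   9.56]
```

{"api": "drive_tool", "payload": {
  "moves": [
    [1,[-2,0.6,-0.3],0],
    [1,[-4,0.6,-0.3],0],
    [1,[-5,0.6,-0.3],0],
    [1,[-6,0.6,-0.3],0],
    [1,[-7,0.6,-0.3],0],
    [1,[-8,0.6,-0.3],0],
    [1,[-9,0.6,-0.3],0],
    [1,[-10,0.6,-0.3],0],
    [1,[-11,0.6,-0.2],0],
    [1,[-12.3,0.6,0],0],
    [1,[-13.6,0.6,0.3],0]
  ]
}}

```text
clock: 16.27
eef_pos: [497.2, 149.1, 219.1]
tcp_rot: [3.141, 0.006, 1.416]
contact_force: [0.6, 1.7, -0.8]
opening: 0.003
```

```bash
python3 - <<'E'
from h import *
s,R=st()
a=grab('side','p1_s');b=grab('top','p1_t')
cv2.imwrite('pics/p1.png',np.hstack([cv2.resize(a['color'][0:220,110:330,::-1],(400,400)),cv2.resize(b['color'][160:380,0:220,::-1],(400,400))]))
for th in np.arange(1.2,0.1,-0.1):
    D=134
    x=85-D*np.cos(th)+10*np.sin(th)+11;z=91+D*np.sin(th)+10*np.cos(th)
    print(round(th,2),plan(case2w(x,35,z))[0])
E
```

```text
t 16.27 p [497.2 149.1 219.1] rot [3.141 0.006 1.416] F [ 0.6  1.7 -0.8] op 0.003 q [ 0.29  0.2   1.87 -0.01  1.07  0.45]
1.2 [ 0.17  0.1  -0.07]
1.1 [-1.09  0.11  0.4 ]
1.0 [-2.29  0.11  0.98]
0.9 [-3.44  0.12  1.69]
0.8 [-4.5   0.12  2.51]
0.7 [-5.48  0.13  3.43]
0.6 [-6.36  0.13  4.44]
0.5 [-7.14  0.13  5.53]
0.4 [-7.81  0.14  6.7 ]
0.3 [-8.35  0.14  7.93]
0.2 [-8.77  0.14  9.2 ]
```

View pics/p1.png

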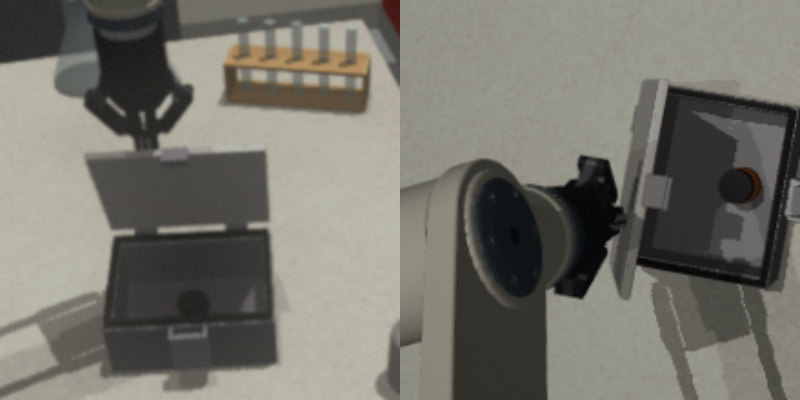

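{"api": "drive_tool", "payload": {
  "moves": [
    [1,[-1.1,0.1,0.4],0],
    [1,[-2.3,0.1,1],0],
    [1,[-3.4,0.1,1.7],0],
    [1,[-4.5,0.1,2.5],0],
    [1,[-5.5,0.1,3.4],0],
    [1,[-6.4,0.1,4.4],0],
    [1,[-7.1,0.1,5.5],0],
    [1,[-7.8,0.1,6.7],0],
    [1,[-8.3,0.1,7.6],0],
    [1,[-8.3,0.1,7.6],0]
  ]
}}

```text
clock: 17.62
eef_pos: [484.0, 65.3, 142.5]
tcp_rot: [-3.14, 0.008, 1.415]
contact_force: [0.2, -1.3, -0.0]
opening: 0.003
```

```bash
python3 - <<'E'
from h import *
s,R=st()
a=grab('side','p2_s');b=grab('top','p2_t')
cv2.imwrite('pics/p2.png',np.hstack([cv2.resize(a['color'][0:220,110:330,::-1],(400,400)),cv2.resize(b['color'][160:380,0:220,::-1],(400,400))]))
E
```

```text
t 17.62 p [484.   65.3 142.5] rot [-3.14   0.008  1.415] F [ 0.2 -1.3 -0. ] op 0.003 q [ 0.14  0.26  2.   -0.01  0.89  0.3 ]
```

View pics/p2.png

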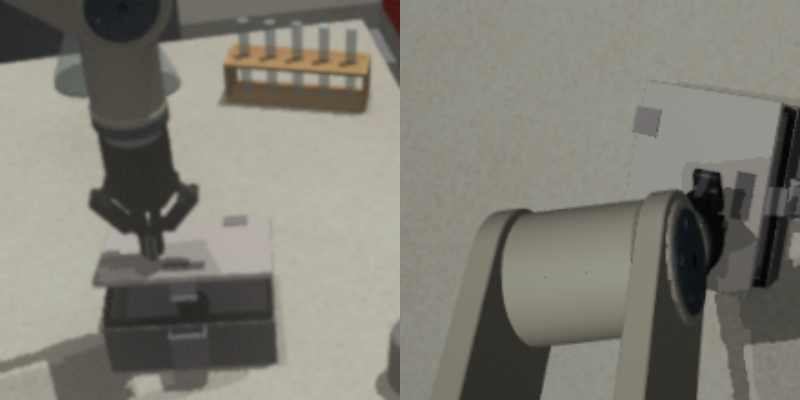

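{"api": "drive_tool", "payload": {
  "moves": [
    [1,[0,0,-2],0],
    [1,[0,0,-5],0],
    [1,[0,0,-8],0],
    [1,[0,3.5,-8],0],
    [1,[0,3.5,-8],0]
  ]
}}

```text
clock: 18.35
eef_pos: [521.7, 61.1, 224.5]
tcp_rot: [3.139, 0.006, 1.415]
contact_force: [-0.3, -0.6, 0.3]
opening: 0.003
```

```bash
python3 - <<'E'
from h import *
np.set_printoptions(precision=1,suppress=True)
s,R=st()
a=grab('side','p3_s');b=grab('top','p3_t')
cv2.imwrite('pics/p3.png',np.hstack([cv2.resize(a['color'][60:220,130:290,::-1],(400,400),interpolation=3),cv2.resize(b['color'][180:340,90:250,::-1],(400,400),interpolation=3)]))
P={}
for n in ['lid_lip','lid_pad','lid_hinge']:
    for c in ['side','top']:
        P[n,c]=[(round(k['score'],2),np.round(k['at'],1).tolist()) for k in r.spot_point(n,c)[:2]];print(n,c,P[n,c])
for th in (0.2,0.25,0.3,.35,.4):
    print(th,lidpt(th,145,0,10),proj(a,lidpt(th,145,0,10))[0],proj(b,lidpt(th,145,0,10))[0],'corners',proj(a,[lidpt(th,170,105,10),lidpt(th,170,-105,10)]).ravel(),proj(b,[lidpt(th,170,105,10),lidpt(th,170,-105,10)]).ravel())
E
```

```text
t 18.35 p [521.7  61.1 224.5] rot [3.1 0.  1.4] F [-0.3 -0.6  0.3] op 0.003 q [ 0.1  0.2  1.9 -0.   1.1  0.3]
lid_lip side [(0.63, [208.6, 168.9])]
lid_lip top [(0.72, [212.8, 270.9])]
lid_pad side [(0.78, [212.4, 141.8])]
lid_pad top [(0.85, [187.3, 268.8])]
lid_hinge side [(0.72, [215.4, 125.0])]
lid_hinge top []
0.2 [515.7  34.1 129.6] [211.3 151.5] [192.5 267.5] corners [161.2 160.4 260.3 154.8] [195.2 323.5 213.6 216.4]
0.25 [516.   36.2 136.6] [210.9 148.4] [190.7 267.5] corners [160.6 156.7 260.1 151.1] [193.1 324.1 211.8 215.9]
0.3 [516.4  38.6 143.4] [210.6 145.3] [188.8 267.5] corners [160.  153.  259.9 147.4] [190.9 324.6 209.7 215.5]
0.35 [516.8  41.4 150.1] [210.3 142. ] [186.6 267.4] corners [159.4 149.2 259.6 143.6] [188.4 325.  207.5 215. ]
0.4 [517.3  44.4 156.7] [210.  138.7] [184.3 267.4] corners [158.9 145.3 259.4 139.6] [185.7 325.4 204.9 214.4]
```

View pics/p3.png

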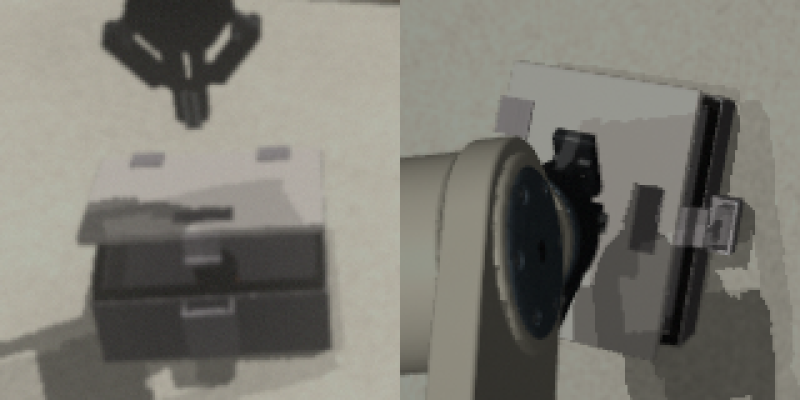

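```bash
python3 - <<'E'
from h import *
st()
for p in [case2w(-52,0,165),case2w(-56,0,140),case2w(-60,0,125),case2w(-60,0,110)]: print(np.round(p,1),plan(p,YAW+np.pi/2))
E
```

```text
t 18.75 p [519.   61.  223.4] rot [-3.141  0.007  1.415] F [1.1 0.9 0.7] op -0.002 q [ 0.12  0.2   1.86 -0.01  1.08  0.28]
[516.2  37.2 165. ] [array([-2.35,  0.09,  5.85]), np.float64(-0.3)]
[515.6  33.2 140. ] [array([-2.73,  0.1 ,  8.36]), np.float64(-0.3)]
[515.   29.3 125. ] [array([-3.12,  0.1 ,  9.86]), np.float64(-0.3)]
[515.   29.3 110. ] [array([-3.11,  0.1 , 11.36]), np.float64(-0.3)]
```

{"api": "drive_tool", "payload": {
  "moves": [
    [1,[-1.5,0,2],0],
    [1,[-2.4,0.1,4],0],
    [1,[-2.4,0.1,5.5],0],
    [1,[-2.5,0.1,6.5],0],
    [1,[-2.6,0.1,7.5],0],
    [1,[-2.7,0.1,8.4],0],
    [1,[-2.9,0.1,9.2],0],
    [1,[-3.1,0.1,9.8],0],
    [1,[-3.1,0.1,9.8],0]
  ]
}}

```text
clock: 19.88
eef_pos: [514.8, 29.3, 125.2]
tcp_rot: [-3.14, 0.007, 1.415]
contact_force: [0.1, 0.5, 0.2]
opening: 0.002
```

```bash
python3 - <<'E'
from h import *
s,R=st()
a=grab('side','p4_s');b=grab('top','p4_t')
cv2.imwrite('pics/p4.png',np.hstack([cv2.resize(a['color'][60:220,130:290,::-1],(400,400),interpolation=3),cv2.resize(b['color'][180:340,90:250,::-1],(400,400),interpolation=3)]))
print(np.round(s['joint_efforts'],2))
E
```

```text
t 19.88 p [514.8  29.3 125.2] rot [-3.14   0.007  1.415] F [0.1 0.5 0.2] op 0.002 q [ 0.06  0.32  1.96 -0.01  0.87  0.22]
[-7.000e-02 -5.042e+01 -2.678e+01 -4.000e-02 -1.000e-01 -3.000e-02]
```

View pics/p4.png

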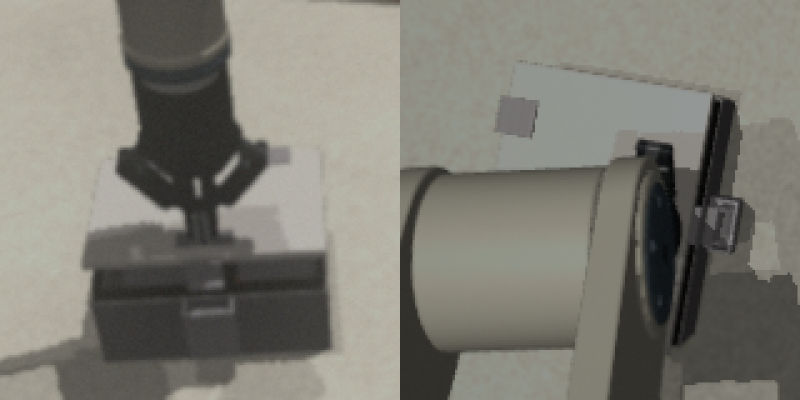

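{"api": "drive_tool", "payload": {
  "moves": [
    [1,[0,0,0.2],0],
    [1,[0,0,0.4],0],
    [1,[0,0,0.6],0],
    [1,[0,0,0.6],0]
  ]
}}

```text
clock: 20.48
eef_pos: [515.0, 29.4, 119.5]
tcp_rot: [-3.141, 0.007, 1.415]
contact_force: [-0.9, -0.9, -0.2]
opening: 0.001
```

{"api": "drive_tool", "payload": {
  "moves": [
    [1,[0,0,0.15],0],
    [1,[0,0,0.3],0],
    [1,[0,0,0.3],0]
  ]
}}

```text
clock: 20.85
eef_pos: [514.9, 29.4, 116.3]
tcp_rot: [-3.141, 0.007, 1.415]
contact_force: [-0.1, -0.3, 0.9]
opening: 0.001
```

{"api": "drive_tool", "payload": {
  "moves": [
    [1,[0,0,0.1],0],
    [1,[0,0,0.2],0],
    [1,[0,0,0.2],0]
  ]
}}

```text
clock: 21.22
eef_pos: [514.8, 29.4, 114.2]
tcp_rot: [-3.14, 0.007, 1.415]
contact_force: [0.0, 0.2, 0.2]
opening: 0.003
```

{"api": "drive_tool", "payload": {
  "moves": [
    [1,[0,0,0.1],0],
    [1,[0,0,0.2],0],
    [1,[0,0,0.2],0]
  ]
}}

```text
clock: 21.6
eef_pos: [514.7, 29.4, 112.1]
tcp_rot: [-3.14, 0.007, 1.415]
contact_force: [-0.0, 0.6, 1.1]
opening: 0.002
```

{"api": "drive_tool", "payload": {
  "moves": [
    [1,[0,0,0.1],0],
    [1,[0,0,0.2],0],
    [1,[0,0,0.2],0]
  ]
}}

```text
clock: 21.98
eef_pos: [514.6, 29.4, 110.0]
tcp_rot: [-3.14, 0.007, 1.415]
contact_force: [0.7, -0.5, -0.2]
opening: -0.002
```

```bash
python3 - <<'E'
from h import *
s,R=st()
a=grab('side','p5_s')
cv2.imwrite('pics/p5.png',cv2.resize(a['color'][110:220,150:280,::-1],(709,600),interpolation=3))
E
```

```text
t 21.98 p [514.6  29.4 110. ] rot [-3.14   0.007  1.415] F [ 0.7 -0.5 -0.2] op -0.002 q [ 0.06  0.34  1.97 -0.01  0.83  0.22]
```

View pics/p5.png

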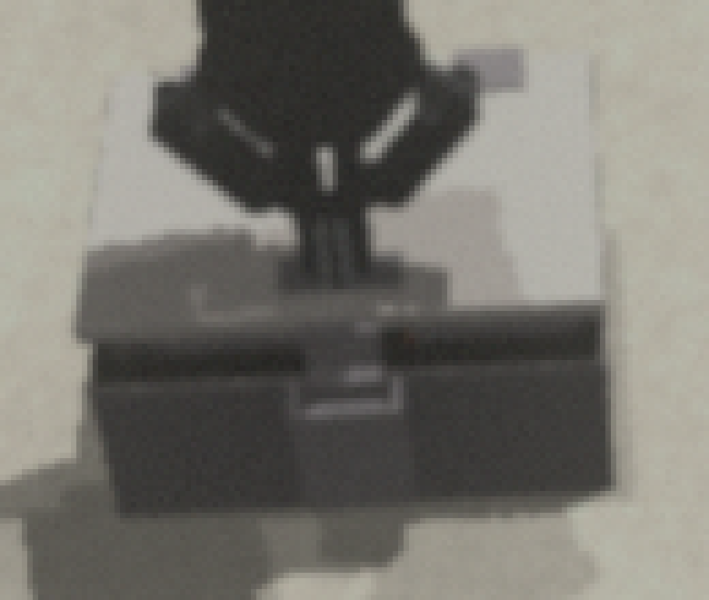

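{"api": "drive_tool", "payload": {
  "moves": [
    [1,[0,0,0.1],0],
    [1,[0,0,0.1],0]
  ]
}}

```text
clock: 22.28
eef_pos: [514.6, 29.4, 109.0]
tcp_rot: [-3.14, 0.007, 1.415]
contact_force: [-0.6, -0.4, -1.1]
opening: 0.004
```

{"api": "drive_tool", "payload": {
  "moves": [
    [1,[0,0,0.1],0],
    [1,[0,0,0.1],0]
  ]
}}

```text
clock: 22.52
eef_pos: [514.5, 29.4, 107.9]
tcp_rot: [-3.14, 0.007, 1.415]
contact_force: [-0.2, 0.3, 0.4]
opening: -0.001
```

{"api": "drive_tool", "payload": {
  "moves": [
    [1,[0,0,0.1],0],
    [1,[0,0,0.1],0]
  ]
}}

```text
clock: 22.78
eef_pos: [514.5, 29.4, 106.8]
tcp_rot: [-3.14, 0.008, 1.415]
contact_force: [-0.6, -0.1, -0.3]
opening: -0.004
```

{"api": "drive_tool", "payload": {
  "moves": [
    [1,[0,0,0.1],0],
    [1,[0,0,0.1],0]
  ]
}}

```text
clock: 23.02
eef_pos: [514.4, 29.4, 105.7]
tcp_rot: [-3.139, 0.008, 1.415]
contact_force: [0.5, 0.0, 0.4]
opening: -0.003
```

{"api": "drive_tool", "payload": {
  "moves": [
    [1,[0,0,0.1],0],
    [1,[0,0,0.1],0]
  ]
}}

```text
clock: 23.28
eef_pos: [514.3, 29.4, 104.6]
tcp_rot: [-3.139, 0.008, 1.415]
contact_force: [-0.2, 0.3, 0.1]
opening: -0.003
```

{"api": "drive_tool", "payload": {
  "moves": [
    [1,[0,0,0.1],0],
    [1,[0,0,0.1],0]
  ]
}}

```text
clock: 23.52
eef_pos: [514.4, 29.4, 103.6]
tcp_rot: [-3.139, 0.008, 1.415]
contact_force: [0.4, -0.5, -0.1]
opening: -0.001
```

{"api": "drive_tool", "payload": {
  "moves": [
    [1,[0,0,0.1],0],
    [1,[0,0,0.1],0]
  ]
}}

```text
clock: 23.78
eef_pos: [514.4, 29.3, 102.8]
tcp_rot: [-3.139, 0.008, 1.415]
contact_force: [-0.5, -0.7, 4.4]
opening: 0.003
```

{"api": "drive_tool", "payload": {
  "moves": [
    [1,[0,0,0.1],0],
    [1,[0,0,0.1],0]
  ]
}}

```text
clock: 24.02
eef_pos: [514.4, 29.2, 102.0]
tcp_rot: [-3.14, 0.008, 1.415]
contact_force: [-1.5, -1.3, 4.5]
opening: 0.002
```

{"api": "drive_tool", "payload": {
  "moves": [
    [1,[0,0,0.1],0],
    [1,[0,0,0.1],0]
  ]
}}

```text
clock: 24.28
eef_pos: [514.4, 29.2, 101.3]
tcp_rot: [-3.14, 0.008, 1.415]
contact_force: [-1.1, -0.4, 6.3]
opening: -0.001
```

{"api": "drive_tool", "payload": {
  "moves": [
    [1,[0,0,0.1],0],
    [1,[0,0,0.1],0]
  ]
}}

```text
clock: 24.52
eef_pos: [514.4, 29.2, 100.6]
tcp_rot: [-3.14, 0.008, 1.415]
contact_force: [-2.3, -0.3, 7.7]
opening: 0.0
```

{"api": "drive_tool", "payload": {
  "moves": [
    [1,[0,0,0.1],0],
    [1,[0,0,0.1],0]
  ]
}}

```text
clock: 24.78
eef_pos: [514.4, 29.1, 100.1]
tcp_rot: [-3.14, 0.008, 1.415]
contact_force: [-1.9, -0.7, 7.9]
opening: 0.001
```

{"api": "drive_tool", "payload": {
  "moves": [
    [1,[0,0,0.1],0],
    [1,[0,0,0.1],0]
  ]
}}

```text
clock: 25.02
eef_pos: [514.4, 29.1, 99.5]
tcp_rot: [-3.14, 0.008, 1.415]
contact_force: [-2.5, -1.0, 8.8]
opening: -0.005
```

{"api": "drive_tool", "payload": {
  "moves": [
    [1,[0,0,0.1],0],
    [1,[0,0,0.1],0]
  ]
}}

```text
clock: 25.28
eef_pos: [514.4, 29.0, 99.1]
tcp_rot: [-3.14, 0.008, 1.415]
contact_force: [-2.5, -0.2, 9.8]
opening: -0.001
```

{"api": "drive_tool", "payload": {
  "moves": [
    [1,[0,0,0.1],0],
    [1,[0,0,0.1],0]
  ]
}}

```text
clock: 25.52
eef_pos: [514.4, 29.0, 98.7]
tcp_rot: [-3.14, 0.008, 1.415]
contact_force: [-2.8, -0.5, 10.1]
opening: -0.002
```

```bash
python3 - <<'E'
from h import *
s,R=st()
a=grab('side','p6_s')
cv2.imwrite('pics/p6.png',cv2.resize(a['color'][110:220,150:280,::-1],(709,600),interpolation=3))
E
```

```text
t 25.52 p [514.4  29.   98.7] rot [-3.14   0.008  1.415] F [-2.8 -0.5 10.1] op -0.002 q [ 0.06  0.36  1.98 -0.01  0.81  0.22]
```

View pics/p6.png

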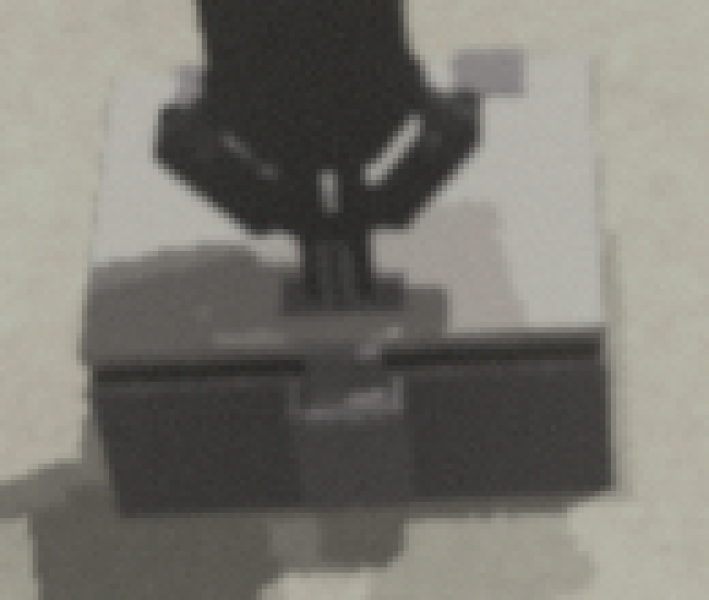

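{"api": "drive_tool", "payload": {
  "moves": [
    [1,[0,0,0.08],0],
    [1,[0,0,0.12],0]
  ]
}}

```text
clock: 25.82
eef_pos: [514.5, 29.0, 97.5]
tcp_rot: [-3.14, 0.008, 1.415]
contact_force: [-0.3, -0.3, 1.6]
opening: -0.003
```

{"api": "drive_tool", "payload": {
  "moves": [
    [1,[0,0,0.08],0],
    [1,[0,0,0.12],0]
  ]
}}

```text
clock: 26.08
eef_pos: [514.4, 29.0, 96.1]
tcp_rot: [-3.14, 0.008, 1.415]
contact_force: [-0.7, 0.4, -0.2]
opening: -0.002
```

{"api": "drive_tool", "payload": {
  "moves": [
    [1,[0,0,0.08],0],
    [1,[0,0,0.12],0]
  ]
}}

```text
clock: 26.32
eef_pos: [514.4, 29.0, 94.9]
tcp_rot: [-3.14, 0.008, 1.415]
contact_force: [-1.4, -0.5, 5.0]
opening: 0.003
```

{"api": "drive_tool", "payload": {
  "moves": [
    [1,[0,0,0.08],0],
    [1,[0,0,0.08],0]
  ]
}}

```text
clock: 26.58
eef_pos: [514.5, 29.0, 94.4]
tcp_rot: [-3.14, 0.008, 1.415]
contact_force: [-1.8, -0.6, 5.8]
opening: 0.003
```

{"api": "drive_tool", "payload": {
  "moves": [
    [1,[0,0,0.08],0],
    [1,[0,0,0.08],0]
  ]
}}

```text
clock: 26.82
eef_pos: [514.5, 29.0, 94.0]
tcp_rot: [-3.14, 0.008, 1.415]
contact_force: [-2.0, -2.0, 7.4]
opening: 0.0
```

{"api": "drive_tool", "payload": {
  "moves": [
    [1,[0,0,0.1],0],
    [1,[0,0,0.1],0]
  ]
}}

```text
clock: 27.08
eef_pos: [514.5, 29.0, 93.5]
tcp_rot: [-3.14, 0.008, 1.415]
contact_force: [-2.1, 0.4, 8.1]
opening: -0.001
```

{"api": "drive_tool", "payload": {
  "moves": [
    [1,[0,0,0.1],0],
    [1,[0,0,0.1],0]
  ]
}}

```text
clock: 27.32
eef_pos: [514.5, 29.0, 93.1]
tcp_rot: [-3.14, 0.008, 1.415]
contact_force: [-4.4, -0.3, 11.3]
opening: -0.001
```

{"api": "drive_tool", "payload": {
  "moves": [
    [1,[0,0,0.1],0],
    [1,[0,0,0.1],0]
  ]
}}

```text
clock: 27.58
eef_pos: [514.5, 29.0, 92.9]
tcp_rot: [-3.14, 0.008, 1.415]
contact_force: [-3.2, -0.6, 12.4]
opening: 0.001
```

{"api": "drive_tool", "payload": {
  "moves": [
    [1,[0,0,0.1],0],
    [1,[0,0,0.12],0]
  ]
}}

```text
clock: 27.82
eef_pos: [514.5, 29.0, 92.6]
tcp_rot: [-3.14, 0.008, 1.415]
contact_force: [-5.1, -0.0, 15.7]
opening: -0.0
```

{"api": "drive_tool", "payload": {
  "moves": [
    [1,[0,0,0.1],0],
    [1,[0,0,0.12],0]
  ]
}}

```text
clock: 28.08
eef_pos: [514.5, 28.9, 92.3]
tcp_rot: [-3.141, 0.008, 1.415]
contact_force: [-4.6, -1.0, 16.2]
opening: -0.005
```

{"api": "drive_tool", "payload": {
  "moves": [
    [1,[0,0,0.1],0],
    [1,[0,0,0.13],0]
  ]
}}

```text
clock: 28.32
eef_pos: [514.5, 28.9, 92.1]
tcp_rot: [-3.141, 0.008, 1.415]
contact_force: [-5.1, -0.4, 16.6]
opening: 0.0
```

```bash
python3 - <<'E'
from h import *
s,R=st()
a=grab('side','p7_s')
cv2.imwrite('pics/p7.png',cv2.resize(a['color'][110:220,150:280,::-1],(709,600),interpolation=3))
st()
E
```

```text
t 28.32 p [514.5  28.9  92.1] rot [-3.141  0.008  1.415] F [-5.1 -0.4 16.6] op 0.0 q [ 0.06  0.37  1.98 -0.01  0.79  0.22]
t 28.38 p [514.5  28.9  92.1] rot [-3.141  0.008  1.415] F [-4.8  0.2 17.2] op -0.002 q [ 0.06  0.37  1.98 -0.01  0.79  0.22]
```

View pics/p7.png

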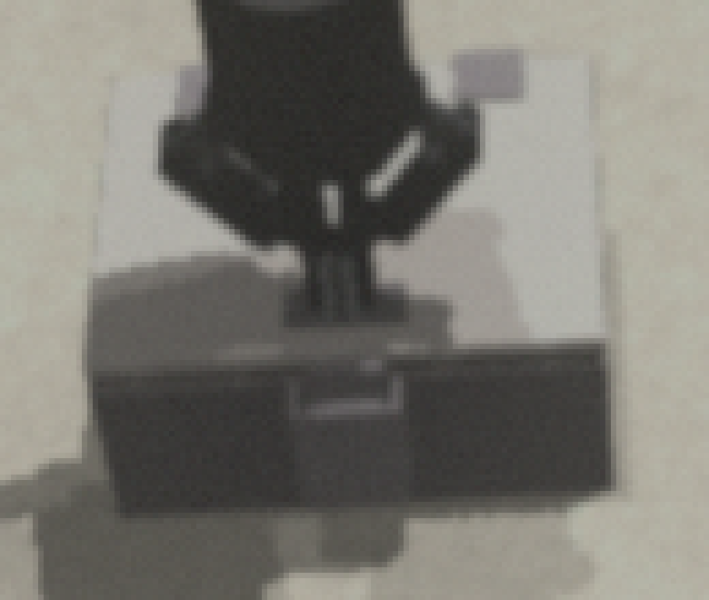

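{"api": "drive_tool", "payload": {
  "moves": [
    [1,[0,0,0.1],0],
    [1,[0,0,0.14],0]
  ]
}}

```text
clock: 28.62
eef_pos: [514.5, 28.9, 91.8]
tcp_rot: [-3.141, 0.008, 1.415]
contact_force: [-5.4, -0.7, 18.3]
opening: -0.002
```

{"api": "drive_tool", "payload": {
  "moves": [
    [1,[0,0,0.1],0],
    [1,[0,0,0.14],0]
  ]
}}

```text
clock: 28.88
eef_pos: [514.6, 28.9, 91.5]
tcp_rot: [-3.141, 0.008, 1.415]
contact_force: [-6.5, -1.6, 19.8]
opening: -0.002
```

{"api": "drive_tool", "payload": {
  "moves": [
    [1,[0,0,-0.05],0],
    [1,[0,0,-0.1],0]
  ]
}}

```text
clock: 29.12
eef_pos: [514.5, 29.0, 93.2]
tcp_rot: [-3.141, 0.008, 1.415]
contact_force: [-2.4, -0.2, 8.5]
opening: 0.001
```

{"api": "drive_tool", "payload": {
  "moves": [
    [1,[0,0,-0.05],0],
    [1,[0,0,-0.1],0]
  ]
}}

```text
clock: 29.38
eef_pos: [514.5, 29.0, 94.2]
tcp_rot: [-3.141, 0.008, 1.415]
contact_force: [-0.2, 0.1, 0.2]
opening: -0.001
```

{"api": "drive_tool", "payload": {
  "moves": [
    [1,[0,0,-0.2],0],
    [1,[0,0,-1],0],
    [1,[0,0,-3],0],
    [1,[0,0,-3],0]
  ]
}}

```text
clock: 29.88
eef_pos: [515.7, 29.3, 125.6]
tcp_rot: [3.139, 0.007, 1.415]
contact_force: [0.0, -1.6, -0.3]
opening: 0.005
```

```bash
python3 - <<'E'
from h import *
s,R=st()
a=grab('side','p8_s')
cv2.imwrite('pics/p8.png',cv2.resize(a['color'][110:220,150:280,::-1],(709,600),interpolation=3))
E
```

```text
t 29.88 p [515.7  29.3 125.6] rot [3.139 0.007 1.415] F [ 0.  -1.6 -0.3] op 0.005 q [ 0.06  0.32  1.96 -0.01  0.86  0.22]
```

View pics/p8.png

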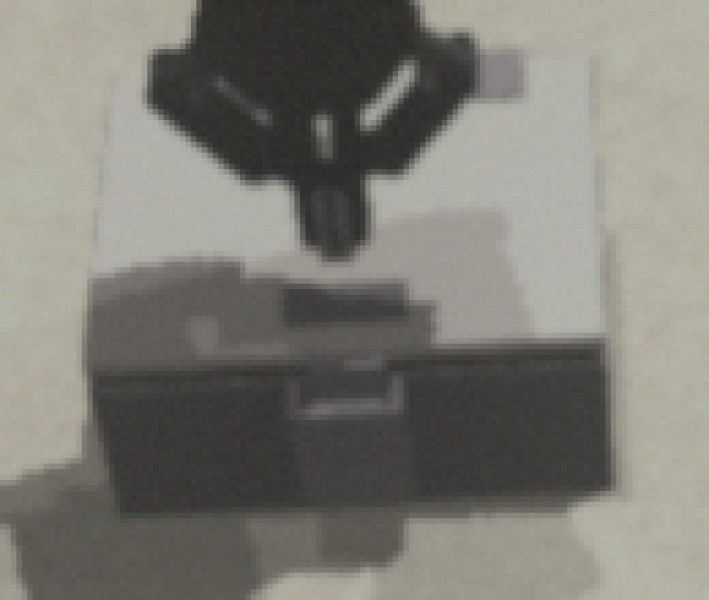

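```bash
python3 - <<'E'
from h import *
def prof(name):
    g=cv2.cvtColor(cv2.imread(f'pics/{name}.png'),cv2.COLOR_BGR2GRAY).astype(float)
    out=[]
    for x0,x1 in ((235,258),(170,200)):
        p=g[160:195,x0:x1].copy()
        # deskew edge slope ~ -30/510
        acc=[]
        for x in range(x0,x1):
            col=g[:,x]; sh=(x-x0)*(-30/510)
            acc.append(np.interp(np.arange(160,195,.05)+sh,np.arange(420),col))
        m=np.mean(acc,0); d=np.diff(cv2.GaussianBlur(m[None],(0,0),8)[0]); out.append(round(160+.05*int(d.argmin()),2))
    return out
for n in ['p5_s','p6_s','p7_s','p8_s']: print(n,prof(n))
a=grab('side');
for th in (0.06,.04,.02,0,-.02,-.04): print(th, proj(a,lidpt(th,170,-80,10))[0],101+145*np.sin(th)-0)
E
```

```text
p5_s [166.3, 172.35]
p6_s [170.75, 176.65]
p7_s [173.3, 178.4]
p8_s [172.75, 177.95]
0.06 [249.17924883 164.86347805] 109.69478093951946
0.04 [249.27392357 166.12382644] 106.79845345706195
0.02 [249.36761696 167.35962902] 103.8998066705333
0 [249.4602828  168.57037233] 101.0
-0.02 [249.55187612 169.7555663 ] 98.1001933294667
-0.04 [249.64235323 170.91474427] 95.20154654293805
```

{"api": "drive_tool", "payload": {
  "moves": [
    [1,[0,0,-4],0],
    [1,[0,0,-8],0],
    [1,[0,0,-12],0],
    [1,[0,0,-14],0],
    [1,[0,0,-14],0]
  ]
}}

```text
clock: 30.6
eef_pos: [515.4, 30.3, 264.8]
tcp_rot: [3.14, 0.007, 1.415]
contact_force: [-1.0, 0.0, -0.3]
opening: -0.003
```

```bash
python3 - <<'E'
from h import *
s,R=st()
a=grab('side','p9_s');b=grab('top','p9_t')
cv2.imwrite('pics/p9.png',np.hstack([cv2.resize(a['color'][110:220,150:280,::-1],(400,338),interpolation=3),cv2.resize(b['color'][180:315,90:250,::-1],(400,338),interpolation=3)]))
g=cv2.cvtColor(cv2.imread('pics/p9_s.png'),cv2.COLOR_BGR2GRAY).astype(float)
for x0,x1 in ((235,258),(170,200)):
    m=np.mean([np.interp(np.arange(160,195,.05)+(x-x0)*(-30/510),np.arange(420),g[:,x]) for x in range(x0,x1)],0)
    d=np.diff(cv2.GaussianBlur(m[None],(0,0),8)[0]);print(round(160+.05*int(d.argmin()),2))
for n in ['beaker','reagent','spatula']:
    print(n,[np.round(k['at']).tolist() for c in ('side','top') for k in r.spot_point(n,c)[:1]])
E
```

```text
t 30.6 p [515.4  30.3 264.8] rot [3.14  0.007 1.415] F [-1.   0.  -0.3] op -0.003 q [ 0.06  0.15  1.83 -0.01  1.17  0.22]
172.8
177.7
beaker [[343.0, 286.0], [345.0, 170.0]]
reagent [[336.0, 210.0], [253.0, 150.0]]
spatula [[298.0, 373.0], [414.0, 231.0]]
```

View pics/p9.png

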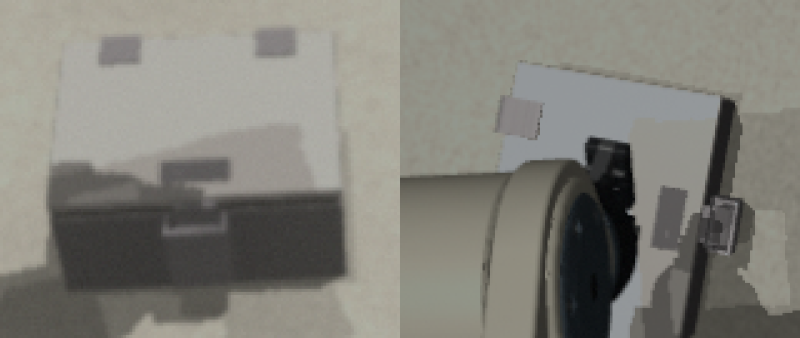

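{"api": "drive_tool", "payload": {
  "moves": [
    [1,[0,0,4],0],
    [1,[0,0,8],0],
    [1,[0,0,12],0],
    [1,[0,0,15],0],
    [1,[0,0,16.4],0],
    [1,[0,0,16.6],0],
    [1,[0,0,16.6],0]
  ]
}}

```text
clock: 31.88
eef_pos: [514.7, 29.0, 98.2]
tcp_rot: [-3.141, 0.007, 1.415]
contact_force: [0.5, 0.0, -0.6]
opening: 0.002
```

```bash
python3 - <<'E'
from h import *
st()
print(plan((514.5,29,95)),plan((514.5,29,94.2)))
E
```

```text
t 31.88 p [514.7  29.   98.2] rot [-3.141  0.007  1.415] F [ 0.5  0.  -0.6] op 0.002 q [ 0.06  0.36  1.98 -0.01  0.81  0.22]
[array([-0.  , -0.02,  0.32])] [array([-0.  , -0.02,  0.4 ])]
```

{"api": "drive_tool", "payload": {
  "moves": [
    [1,[0,0,0.15],0],
    [1,[0,0,0.25],0],
    [1,[0,0,0.25],0]
  ]
}}

```text
clock: 32.25
eef_pos: [514.8, 29.0, 96.0]
tcp_rot: [3.141, 0.007, 1.415]
contact_force: [0.3, 1.0, -0.1]
opening: -0.005
```

{"api": "drive_tool", "payload": {
  "moves": [
    [1,[0,0,0.05],0],
    [1,[0,0,0.08],0],
    [1,[0,0,0.08],0]
  ]
}}

```text
clock: 32.62
eef_pos: [514.8, 29.0, 95.1]
tcp_rot: [3.141, 0.007, 1.415]
contact_force: [-0.6, 0.2, -0.6]
opening: -0.001
```

{"api": "drive_tool", "payload": {
  "moves": [
    [1,[0,0,0.05],0],
    [1,[0,0,0.05],0]
  ]
}}

```text
clock: 32.88
eef_pos: [514.7, 29.0, 94.5]
tcp_rot: [-3.142, 0.007, 1.415]
contact_force: [-0.3, -0.6, 0.3]
opening: -0.002
```

{"api": "drive_tool", "payload": {
  "moves": [
    [1,[0,0,-1],0],
    [1,[0,0,-4],0],
    [1,[0,0,-9],0],
    [1,[0,0,-13],0],
    [1,[0,0,-13],0],
    [1,[0,0,-13],0]
  ]
}}

```text
clock: 33.62
eef_pos: [514.5, 29.9, 224.4]
tcp_rot: [-3.141, 0.007, 1.415]
contact_force: [-0.2, -0.2, -1.0]
opening: -0.0
```

```bash
python3 - <<'E'
from h import *
st(); print(r.sign_off())
E
```

```text
t 33.62 p [514.5  29.9 224.4] rot [-3.141  0.007  1.415] F [-0.2 -0.2 -1. ] op -0.0 q [ 0.06  0.19  1.87 -0.01  1.08  0.22]
the job is handed in; nothing more can be done
None
```

The jar is standing in the dry box, the lid is shut, and my checks show the catch holding it. I handed the job in at 33.6 s of the 72 s; `sign_off` reports no verdict.

**Jar:** There were three brown jars. I picked the middle-sized one because it matched a 44 × 55 mm outline in both cameras. The fingers also stopped at about 42 mm on it, which fits. I lowered it slowly until it touched the box floor, about 25 mm from the box centre toward the catch, and let go. It was standing upright when last visible, but I could not see it once the lid was shut.

**Lid:** I swung the lid over from behind with the closed fingers, then pressed the pad in steps of about 1 mm.
- The hook gave way at about 10 N.
- I pressed on to about 20 N vertical, about 21 N in total, below the 30 N limit.
- I felt no clear snap on the way down.

**Checks that the catch holds:**
- **Backing off:** the force was already zero at tip height 94.2 mm, where it had been about 6 N on the way down.
- **Camera:** after release, the lid edge stayed at the height of about 2.7 mm gasket squeeze (tip height about 93.4 mm), with no change in a second picture.
- **Touch test:** lowering the tip again to 94.5 mm met no lid. A lid that was not caught would have stood above 95 mm.

The beaker, bottle and spoon showed within about 4 pixels of where they started in both cameras, roughly network noise.

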